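Put the hot-pot hob back into service

TASK

The burner of this table hob has come loose: move the used tea cups off the hob onto the grey tray, standing upright, drive both burner screws clockwise fully home with the screwdriver (not with the fingers) and put it back in its stand. Only once the screws are home set the pan support level and centred over the burner, and last of all push the gas knob in, turn it anticlockwise past its safety stop and leave it on the small-flame mark. Leave the other tableware alone.

Things in the scene. Friction and masses are not known exactly. Their poses are not given: they have to be found in the camera images.
- hob: built-in single-burner gas hob, a steel plate 270 mm (its x) by 340 mm (its y) whose top stands 6 mm above the table; origin at the plate's centre, at table height; x away from the robot. It is fixed. The burner (a disc 92 mm wide, cap top 31.5 mm above the table) is at x 0, y +50 mm; the knob at x -65, y -110 mm.
- burner (a point): centre of the burner, on the plate's top face (z up)
- bolt_a: the burner's near fixing screw, 60 mm from the burner's centre towards the hob's front; origin at the centre of its head's underside; sinks with the screw but does not turn. Captive, with a slotted brass-topped head 28 mm across, 8.5 mm high, standing proud of its lug at the start. Home, the head's underside sits on the lug, 14 mm above the table.
- bolt_b: the burner's far fixing screw, the same, 60 mm from the burner's centre towards the hob's back
- screw_a_slot (a point): near screw: centre of the slot's floor, 4 mm above the head's underside. x lies along the slot, z up. The slot is 19 mm long, 6 mm wide and 4.5 mm deep, closed at its ends. Turns with the screw.
- screw_b_slot (a point): far screw: the same
- screw_a (a joint): turn of the near screw, rad, growing clockwise seen from above: 7.0 is fully home against a firm stop (starts between 1.0 and 3.0). The screw goes down 6 mm for each whole turn (0.955 mm per rad), so the blade must be kept pressed in. Friction about 0.08 N m; it stays where it is left.
- screw_b (a joint): turn of the far screw, the same
- knob_push (a joint): how far the knob is pushed in, m: 0 out, 0.006 fully in; a spring presses it out with 2 N at the start and 6 N fully in
- knob (a joint): turn of the gas knob, rad, growing anticlockwise seen from above: 0 off (open ring mark, away from the robot), 1.571 large-flame mark, 2.356 small-flame mark, 2.9 end stop. A safety stop blocks it between about 0.1 and 0.75 unless pushed in at least 5 mm; beyond that it turns without pushing. Friction about 0.05 N m; stays where it is left.
- knob_grip (a point): point on the knob's axis at the height to grip, 45 mm above the table when out. The grip is an upright bar 44 mm long (this x, towards the white pointer line), 14 mm thick (this y), its top 52 mm above the table, on a black disc 46 mm across whose top is 23 mm above the table.
- driver: flat-blade screwdriver, 192 mm long, 0.14 kg, upright, blade down, in its stand; origin at the middle of the blade's end, z up along the shank. Blade 14 mm wide (x), 3 mm thick (y); shank 8 mm thick; black collar 34 mm across from z 90 to 98 mm; square wooden handle 28 x 28 mm (flats facing x and y, edges rounded) from z 98 to 190 mm.
- stand: dark wood tool block 70 x 70 x 100 mm with one square hole 20 x 20 mm through its middle; origin under its centre. The screwdriver's collar rests on its top, so the tip hangs 10 mm above the table. Fixed.
- pan_support: black pan support, 0.24 to 0.39 kg: four level bars in a cross, 210 mm across, joined by a ring 62 mm wide; bars 8 mm thick along this x and y, from 27 to 105 mm from the centre, tops 48 mm and undersides 34 mm above the feet; four feet (14 mm long) at the bars' ends. Origin at the centre, at the feet's level; z up.
- cup1: used white tea cup, straight sides, 60 mm across, 75 mm high, wall 4 mm, 0.15 kg; origin under its centre, z up (may be absent)
- cup2: used white tea cup, the same (may be absent)
- cup3: used white tea cup, the same (may be absent)
- tray: grey tray 220 x 220 mm, rim 22 mm high, wall and floor 5 mm thick; origin under its centre. Fixed.
- chopstick_pot: steel pot of chopsticks, 68 mm wide, 200 mm high with them; leave alone
- sauce_dish: sauce dish 84 mm wide, 22 mm high; leave alone
- rice_bowl: white bowl 120 mm wide, 55 mm high; leave alone
- soy_bottle: sauce bottle 52 mm wide, 160 mm high; leave alone
- gas_can: white gas cartridge 66 mm wide, 180 mm high; leave alone
- vinegar_bottle: vinegar bottle 48 mm wide, 150 mm high; leave alone
Mind the look-alikes: they are no part of the job. What is shaped like the cup1 but blue or green is not meant.

How it is judged (in metres and radians):
On the way, in this order (a step that is already met when the one before it is completed fails the run):
1. both burner screws are driven home (value of joint each of screw_a, screw_b above 6.75 rad), for 0.2 s.
2. the pan support stands released over the burner, the screwdriver is back in its stand and the cups stand on the tray (horizontal distance between pan_support and burner below 0.012 m and z of pan_support in the frame of burner below 0.006 m and angle between pan_support's own z axis and vertical below 0.06 rad and linear speed of each of pan_support, cup1, cup2, cup3 below 0.03 m/s and contact force between the fingers and pan_support below 0.5 N and horizontal distance between driver and stand below 0.02 m and z of driver in the frame of stand below 0.025 m and angle between driver's own z axis and vertical below 0.15 rad and contact force between the fingers and driver below 0.5 N and x of cup1 in the frame of tray between -0.08 and 0.08 m and y of cup1 in the frame of tray between -0.08 and 0.08 m and z of each of cup1, cup2, cup3 in the frame of tray below 0.02 m and angle between each of cup1, cup2, cup3's own z axis and vertical below 0.2 rad and x of cup2 in the frame of tray between -0.08 and 0.08 m and y of cup2 in the frame of tray between -0.08 and 0.08 m and x of cup3 in the frame of tray between -0.08 and 0.08 m and y of cup3 in the frame of tray between -0.08 and 0.08 m), for 0.3 s.
3. the knob is out again and stands on the small-flame mark (value of joint knob between 2.196 and 2.516 rad and value of joint knob_push below 0.002 m), for 0.3 s.
At the end, for the whole second after the job is handed in: Both screws home (within 0.25 rad of the stop); pan support level, feet on the hob's plate, centre within 12 mm of the burner's; every cup upright inside the tray; screwdriver upright in its stand; knob within 0.16 rad of the small-flame mark and sprung out (all of step 1 and all of step 3 and horizontal distance between pan_support and burner below 0.012 m and z of pan_support in the frame of burner below 0.006 m and angle between pan_support's own z axis and vertical below 0.06 rad and linear speed of each of pan_support, cup1, cup2, cup3 below 0.03 m/s and horizontal distance between driver and stand below 0.02 m and z of driver in the frame of stand below 0.025 m and angle between driver's own z axis and vertical below 0.15 rad and contact force between the fingers and driver below 0.5 N and x of cup1 in the frame of tray between -0.08 and 0.08 m and y of cup1 in the frame of tray between -0.08 and 0.08 m and z of each of cup1, cup2, cup3 in the frame of tray below 0.02 m and angle between each of cup1, cup2, cup3's own z axis and vertical below 0.2 rad and x of cup2 in the frame of tray between -0.08 and 0.08 m and y of cup2 in the frame of tray between -0.08 and 0.08 m and x of cup3 in the frame of tray between -0.08 and 0.08 m and y of cup3 in the frame of tray between -0.08 and 0.08 m); the robot touches nothing.
It fails at once if a screw is handled with the fingers (contact force between the fingers and bolt_a above 3 N or contact force between the fingers and bolt_b above 3 N).
It fails at once if the pan support is set over the burner before both screws are home (horizontal distance between pan_support and burner below 0.03 m and value of joint any of screw_a, screw_b below 6.6 rad).
It fails at once if the gas is turned on before both screws are home (value of joint knob above 0.75 rad and value of joint any of screw_a, screw_b below 6.6 rad).
It fails at once if other tableware (chopstick pot, dish, bowl, bottles, gas cartridge) is knocked over or moved more than 50 mm (distance of any of chopstick_pot, sauce_dish, rice_bowl, soy_bottle, gas_can, vinegar_bottle from where it was at the start of the episode above 0.05 m or angle between any of chopstick_pot, sauce_dish, rice_bowl, soy_bottle, gas_can, vinegar_bottle's own z axis and vertical above 0.5 rad).
Of cup1, cup2, cup3 only 1 to 3 are there at a start; the rules pass over those that are not, and their reading is None.
At some moment in a run one of cup1, cup2, cup3, pan_support may be knocked a few centimetres aside while the robot is not near it.
It also fails if it takes over 210 s, if anything falls off the work surface, if the arm or the gripper's body presses on something with over 40 N, if the wrist force passes 120 N, or if a joint passes its speed limit or range.

ROBOT

A 6-joint arm with a two-finger parallel gripper is mounted at the origin on the work surface. World frame = base frame: x ahead of the robot, y to its left, z up, the work surface at z = 0. Lengths are in m, angles in degrees, forces in N, time in s.
With the tool pointing down it reaches from about 0.4 to 0.825 m from the base axis. Payload 7 kg.
Tool frame: the origin (TCP) lies on the centre line of the jaws, within the pads' length; the fingertips stand 14 mm ahead of it and the grasp point (between the pads) lies 5 mm behind it; z points along the fingers, y is the line along which they close (so a half turn about z gives the same grasp; the last joint's range is limited). The gripper opens to 88 mm and grips with 3 to 60 N. Pads are 19 mm wide; open, the fingers measure 130 mm over their backs; the gripper's body (78 mm by 193 mm) begins 47 mm behind the grasp point.
Start: joints at [91.278, 20.546, 0.682, 0, -70.136, -16.507], TCP at [0.177, 0.651, 0.241] pointing down, gripper open.
Joint ranges: [-176.03, 176.03], [-82.01, 121.73], [-58.28, 71.71], [-173.87, 95.51], [-174.79, -0.11], [-173.66, 173.66]. Speed limits (degrees/s): [136.94, 136.94, 172.46, 180, 180, 180].

INTERFACE

Orientations are given as [roll, pitch, yaw] about the fixed x, y, z axes, in that order (R = Rz(yaw) Ry(pitch) Rx(roll)).
In Python, from plant import r gives the robot as it stands.
- The arm moves only by the tool send_rows, never from a script. Its argument "steps" is a list of rows, each an object with "dp": the shift along the tool's x, y, z in mm, a list of three; "roll": the turn about the tool's z in rad; "jaw": the opening in per cent of the stroke, from 0 (shut) to 100 (fully open). In form: [{"dp": [tx, ty, tz], "roll": roll, "jaw": jaw}, ...]. A call has 1 to 5 rows; each row is the pose to reach, as a shift and turn from the pose commanded when the call began, along the tool's axes at that moment; what a row does not reach only later rows make up. A row lasts 1/8 s, in which the tool goes at most 62.5 mm and 10.7 degrees, less where a joint would pass 70% of its speed; a pose out of reach is approached as far as the arm can. A call with a gripper value outside its range is refused whole. The fingers move at their own pace and stop on an object; "newtons" is the grip in N (left out, the last holds). Time passes only in rows, so rows that repeat a pose let the fingers close. It gives the time, the measured TCP pose, the force, the opening and the grip force at its end, in the units of the state.
- r.get_state(): the state, without advancing time (a new reading comes with each control period).
- r.capture(name): name is "scene" or "side" or "wrist"; returns a dict with "image" (400x640x3 uint8, blue, green, red), "K" (3x3 intrinsics, pixels), "dist" ([k1, k2, p1, p2, k3] as OpenCV has them; the pictures are not rectified), "rvec" (rotation vector, rad) and "tvec" (3), from world to camera coordinates, as OpenCV has them. Camera axes: x right, y down, z forward; pixel columns grow to the right and rows downward; lengths in m; the calibration is good to about 2 mm. A picture is of the moment at which its call begins. There is no depth.
- r.close_job(): hands the job in; it is judged then, once.
The state is a dict: "time_s": time; "joints": joint angles; "qd": joint speeds; "joint_torque": joint torques, N m; "tcp_pos": TCP position; "eef_rot": TCP orientation; "contact_force": force on the tool from outside, world axes, zero at the start; "moment": the same for the moment, N m; "gripper_width": finger opening in m; "gripper_force": force on a finger pad.
Only numpy, scipy, OpenCV 4.12 (cv2) and the standard library are available. Lean on these libraries where they do the work, as an engineer would, in place of code of your own. Each camera call takes 0.05 s, during which the arm holds its last target. There are 200 camera calls.

## Working session

There is one attempt and no reset: what is moved stays moved. The work goes in short steps, Python scripts to look and compute and a tool call to move; the robot and the scene stay as the last step left them, time stands still between calls to the robot, and variables do not carry over. Pictures are saved under pics/ and viewed, at most 14 in all, crops included, and the job is handed in when it is done.

Besides the shell and the picture viewer there is one more tool, called after "Call:" as a command line: name --argument value ..., lists and objects as JSON in quotes. send_rows: Moves the arm, as the interface text tells. Its arguments: {"type":"object","properties":{"steps":{"type":"array","items":{"type":"object","properties":{"dp":{"type":"array","items":{"type":"number"}},"roll":{"type":"number"},"jaw":{"type":"number"}}}},"newtons":{"type":"number"}},"required":["steps"]}

```bash
ls; mkdir -p pics
cat > h.py <<'E'
import numpy as np, cv2
from plant import r
def cap(n,save=None):
    c=r.capture(n)
    if save: cv2.imwrite('pics/'+save+'.png',c['image'])
    return c
def ray(c,uv):
    p=cv2.undistortPoints(np.array([[uv]],float),np.array(c['K']),np.array(c['dist'])).ravel()
    R=cv2.Rodrigues(np.array(c['rvec'],float))[0];t=np.array(c['tvec'],float).ravel()
    return -R.T@t, R.T@np.array([p[0],p[1],1.])
def onz(c,uv,z):
    o,d=ray(c,uv); return o+d*(z-o[2])/d[2]
def proj(c,P):
    return cv2.projectPoints(np.array(P,float).reshape(-1,3),np.array(c['rvec'],float),np.array(c['tvec'],float),np.array(c['K']),np.array(c['dist']))[0].reshape(-1,2)
def tri(c1,p1,c2,p2):
    o1,d1=ray(c1,p1);o2,d2=ray(c2,p2)
    s=np.linalg.lstsq(np.c_[d1,-d2],o2-o1,rcond=None)[0]
    a,b=o1+d1*s[0],o2+d2*s[1]; return (a+b)/2,np.linalg.norm(a-b)
E
python3 - <<'E'
from h import *
for n in('scene','side','wrist'):
    c=cap(n,n+'0'); o,d=ray(c,(320,200)); print(n,o.round(3),d.round(3),c['K'][0][0])
print({k:np.round(v,3) for k,v in r.get_state().items()})
E
```

```text
pics
scene [0.965 0.545 0.937] [-0.4   -0.479 -0.781] 372.5724812008429
side [-0.116 -0.791  0.713] [ 0.517  0.663 -0.543] 496.98183810062
wrist [0.255 0.63  0.384] [-0.273  0.071 -0.959] 286.903643749527
{'time_s': np.float64(0.15), 'joints': array([ 9.1280e+01,  2.0580e+01,  6.4600e-01, -1.3000e-02, -7.0134e+01,
       -1.6506e+01]), 'qd': array([ 0.035, -0.176,  0.096,  0.172,  0.041, -0.097]), 'joint_torque': array([-1.0000e-03, -5.8327e+01,  2.9329e+01,  7.0010e+00,  9.0000e-03,
       -0.0000e+00]), 'tcp_pos': array([0.177, 0.651, 0.24 ]), 'eef_rot': array([ 1.79932e+02, -7.00000e-03, -1.52300e+01]), 'contact_force': array([-0.107,  0.278,  0.343]), 'moment': array([-0.084, -0.031, -0.026]), 'gripper_force': np.float64(0.0), 'gripper_width': np.float64(0.088)}
```

View pics/scene0.png

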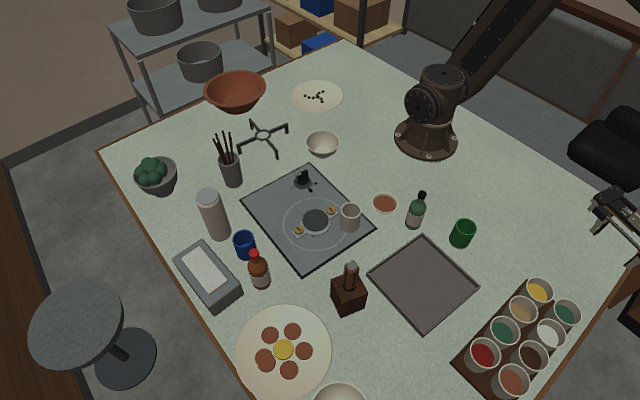

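View pics/side0.png

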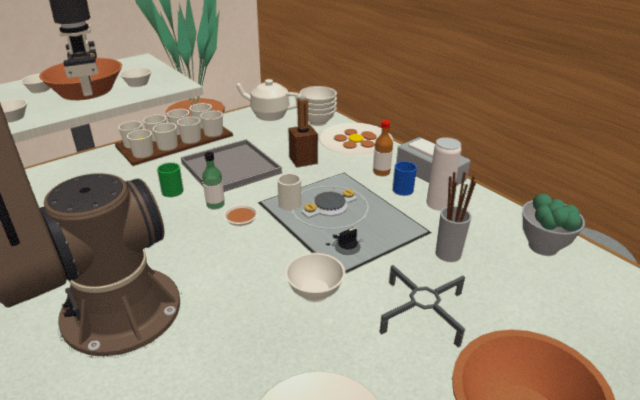

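Scene image: white cup on the hob at (349,216). Look-alikes are the blue cup (245,244), the green cup (462,233) and the white-filled cups in the brown rack near (520,330). The side view has the same white cup at (289,192), blue (404,178) and green (171,180). I choose the plain white cup standing on the hob. Close crops next.

Run:
```python
from h import *
a=cv2.imread('pics/scene0.png');b=cv2.imread('pics/side0.png')
A=cv2.resize(a[158:282,235:395],None,fx=5,fy=4.8,interpolation=2)  
A=cv2.resize(a[160:280,235:395],None,fx=5,fy=5,interpolation=2)
cv2.imwrite('pics/A.png',A)
B=cv2.resize(b[170:270,250:440],None,fx=4.2,fy=4.2,interpolation=2)
cv2.imwrite('pics/B.png',B)
c=cap('scene')
for n,uv,z in [('cupbase',(349,232),.006),('hobN',(308,163),.006),('hobW',(240,199),.006),('hobS',(302,277),.006),('hobE',(376,228),.006),('trayN',(423,235),.022),('trayW',(367,271),.022),('trayS',(422,335),.022),('trayE',(479,287),.022),('stand',(349,290),.1),('burner',(316,221),.03),('knob',(303,176),.05),('sup',(263,133),.048),('boltA',(331,210),.025),('boltB',(299,231),.025)]: print(n,onz(c,uv,z).round(3))
```

```text
cupbase [0.5   0.124 0.006]
hobN [ 0.414 -0.179  0.006]
hobW [ 0.683 -0.195  0.006]
hobS [0.701 0.151 0.006]
hobE [0.428 0.166 0.006]
trayN [0.349 0.279 0.022]
trayW [0.557 0.257 0.022]
trayS [0.577 0.472 0.022]
trayE [0.361 0.487 0.022]
stand [0.661 0.291 0.1  ]
burner [0.561 0.043 0.03 ]
knob [ 0.489 -0.11   0.05 ]
sup [ 0.469 -0.368  0.048]
boltA [0.497 0.038 0.025]
boltB [0.62  0.036 0.025]
```

View pics/A.png

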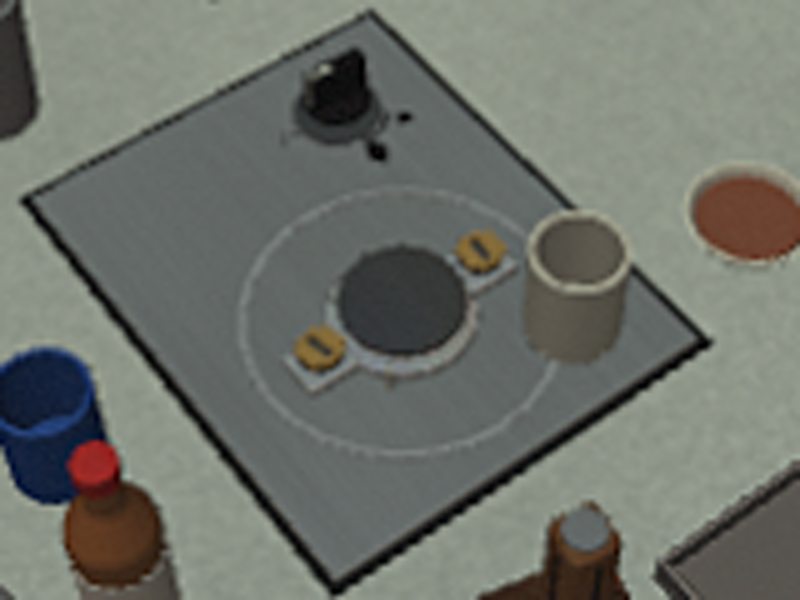

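View pics/B.png

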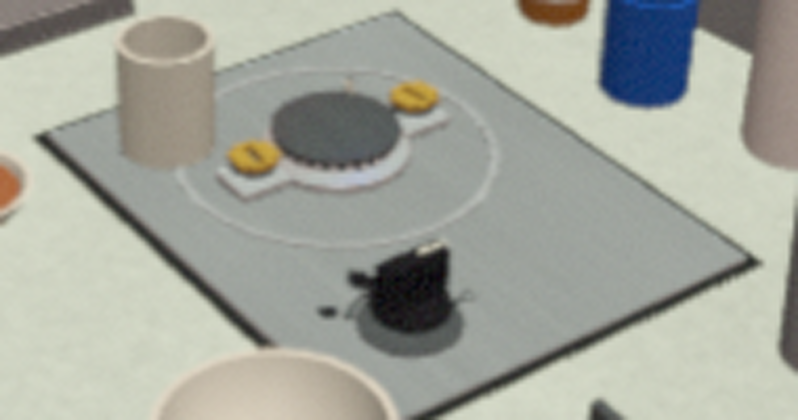

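Crop A: plain white cup, no second one on the hob, rim centre about (350.6,210). Screw heads at (331,210) and (299,230) with dark slots. The knob is at (303,177). Next I calculate the layout.

```bash
cat >> h.py <<'E'
def goto(x,y,z,yaw=None,cur=None):
    s=r.get_state(); p=np.array(s['tcp_pos']) if cur is None else np.array(cur[:3]); 
    y0=s['eef_rot'][2] if cur is None else cur[3]
    from scipy.spatial.transform import Rotation as Ro
    R=Ro.from_euler('xyz',[180,0,y0],degrees=True).as_matrix() if cur is not None else Ro.from_euler('xyz',s['eef_rot'],degrees=True).as_matrix()
    dp=R.T@(np.array([x,y,z])-p)*1000
    ro=0 if yaw is None else np.radians((y0-yaw+180)%360-180)
    print('dp',dp.round(1),'roll',round(float(ro),3)); return dp,ro
E
python3 - <<'E'
from h import *
c=cap('scene');s=cap('side')
a=lambda x,y:(x/5+234.6,y/5+159.6)
b=lambda x,y:(x/4.2+249.6,y/4.2+169.6)
P=[onz(c,a(*p),.006)[:2] for p in [(371,12),(25,200),(335,592),(710,342)]]
P=np.array(P);print('hob',P.mean(0),np.round([np.linalg.norm(P[i]-P[i-1]) for i in range(4)],3))
print('yaw',[np.degrees(np.arctan2(*(v[::-1]))).round(2) for v in (P[1]-P[0],P[2]-P[3])],[np.degrees(np.arctan2(-v[0],v[1])).round(2) for v in (P[3]-P[0],P[2]-P[1])])
Q=np.array([onz(s,b(*p),.006)[:2] for p in [(755,262),(395,12),(42,135)]]);print('side W,S,E',Q.round(3),P.round(3))
print('cup',tri(c,a(578,250),s,b(166,40)), onz(c,a(578,250),.081),onz(s,b(166,40),.081))
print('boltA',tri(c,a(481,248),s,b(255,155)),'boltB',tri(c,a(320,346),s,b(415,95)))
print('driver',onz(c,(352,265.4),.202),onz(s,(302.5,97),.202),tri(c,(352,265.4),s,(302.5,97)))
for n,uv,z in [('greenbottle',(422,193),.155),('soy',(255,253),.16),('gas',(208,192),.18),('blue',(245,236),.075),('green',(463,226),.075),('dish',(385,203),.02),('bowl',(322,140),.055),('pot',(231,183),0)]: print(n,onz(c,uv,z).round(3))
E
```

```text
hob [ 0.55615052 -0.01366215] [0.348 0.277 0.346 0.277]
yaw [np.float64(-2.63), np.float64(-3.01)] [np.float64(-2.89), np.float64(-2.94)]
side W,S,E [[ 0.68  -0.199]
 [ 0.7    0.146]
 [ 0.426  0.16 ]] [[ 0.409 -0.181]
 [ 0.685 -0.193]
 [ 0.703  0.153]
 [ 0.427  0.167]]
cup (array([0.48264219, 0.10313193, 0.08073836]), np.float64(0.0003413097976102982)) [0.48264431 0.10336039 0.081     ] [0.48250757 0.10262722 0.081     ]
boltA (array([0.49782858, 0.03622501, 0.02796227]), np.float64(0.001585948019119135)) boltB (array([0.61764051, 0.03021886, 0.02782227]), np.float64(0.0008146023203791212))
driver [0.65338802 0.28264835 0.202     ] [0.65486055 0.28111529 0.202     ] (array([0.6542469 , 0.28204096, 0.201982  ]), np.float64(0.002092051931825438))
greenbottle [0.335 0.226 0.155]
soy [0.792 0.094 0.16 ]
gas [ 0.789 -0.133  0.18 ]
blue [ 0.764 -0.019  0.075]
green [0.274 0.348 0.075]
dish [0.347 0.123 0.02 ]
bowl [ 0.336 -0.196  0.055]
pot [ 0.668 -0.278  0.   ]
```

Run:
```python
from h import *
goto(.33,.377,.26,-52)
goto(.4826,.103,.26,-90,cur=(.33,.377,.26,-52))
```

```text
dp [219.4 224.4 -19.6] roll 0.642
dp [309.9  48.4   0. ] roll 0.663
```

Call:
send_rows --steps '[{"dp": [44,45,-4],"roll": 0.128,"jaw": 100},{"dp": [88,90,-8],"roll": 0.256,"jaw": 100},{"dp": [132,135,-12],"roll": 0.384,"jaw": 100},{"dp": [176,180,-16],"roll": 0.512,"jaw": 100},{"dp": [219,224,-20],"roll": 0.642,"jaw": 100}]' --newtons 20

```text
time_s: 0.92
tcp_pos: [0.3297, 0.377, 0.2608]
eef_rot: [-180.0, 0.0, -52.2]
contact_force: [1.1, 0.6, -0.4]
gripper_width: 0.0878
gripper_force: 0.0
```

Call:
send_rows --steps '[{"dp": [62,10,0],"roll": 0.133,"jaw": 100},{"dp": [124,19,0],"roll": 0.266,"jaw": 100},{"dp": [186,29,0],"roll": 0.4,"jaw": 100},{"dp": [248,39,0],"roll": 0.533,"jaw": 100},{"dp": [310,48,0],"roll": 0.663,"jaw": 100}]'

```text
time_s: 1.55
tcp_pos: [0.4821, 0.1042, 0.261]
eef_rot: [-179.9, 0.0, -90.2]
contact_force: [1.7, 1.0, -0.5]
gripper_width: 0.0878
gripper_force: 0.0
```

Run:
```python
from h import *
s=r.get_state();print(np.round(s['joints'],1),s['tcp_pos'],s['eef_rot'],s['time_s'])
c=cap('wrist','w1'); o,d=ray(c,(320,200));print(o,d)
c=cap('scene','s1')
goto(.4826,.103,.053,-90)
```

```text
[ 35.1   2.3 -19.8   0.  -67.8 -35.3] [0.4821242  0.10417469 0.26098398] [-1.79939831e+02  4.09672432e-02 -9.02228514e+01] 1.55
[0.48350072 0.02513504 0.40564843] [ 3.31542111e-05  2.83830771e-01 -9.58904738e-01]
dp [ -1.9   0.4 207.4] roll -0.009
```

View pics/w1.png

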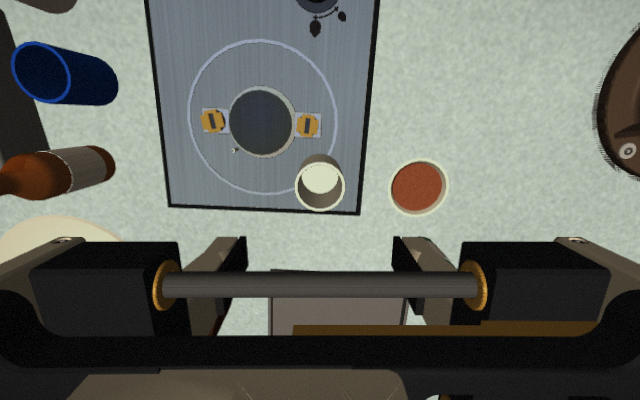

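Wrist view: cup at (320,185), below and between the fingers; screw heads at (213,121) and (307,126) with visible slots. Descend on the cup.

Call:
send_rows --steps '[{"dp": [-2,0,52],"roll": 0,"jaw": 100},{"dp": [-2,0,104],"roll": 0,"jaw": 100},{"dp": [-2,0,156],"roll": 0,"jaw": 100},{"dp": [-2,0,190],"roll": 0,"jaw": 100},{"dp": [-2,0,207],"roll": 0,"jaw": 100}]'

```text
time_s: 2.28
tcp_pos: [0.4804, 0.1077, 0.0516]
eef_rot: [179.9, -0.1, -90.0]
contact_force: [0.0, 0.7, 0.5]
gripper_width: 0.0873
gripper_force: 0.0
```

Call:
send_rows --steps '[{"dp": [0,0,0],"roll": 0,"jaw": 60},{"dp": [0,0,0],"roll": 0,"jaw": 50},{"dp": [0,0,0],"roll": 0,"jaw": 50},{"dp": [0,0,0],"roll": 0,"jaw": 50},{"dp": [0,0,0],"roll": 0,"jaw": 50}]'

```text
time_s: 2.9
tcp_pos: [0.4821, 0.1084, 0.0545]
eef_rot: [-179.9, 0.1, -90.0]
contact_force: [-2.4, 1.0, 6.9]
gripper_width: 0.0599
gripper_force: 20.0
```

Call:
send_rows --steps '[{"dp": [0,0,-10],"roll": 0,"jaw": 50},{"dp": [0,0,-30],"roll": 0,"jaw": 50},{"dp": [0,0,-60],"roll": 0,"jaw": 50},{"dp": [0,0,-110],"roll": 0,"jaw": 50},{"dp": [0,0,-160],"roll": 0,"jaw": 50}]'

```text
time_s: 3.52
tcp_pos: [0.4808, 0.1076, 0.2153]
eef_rot: [180.0, -0.0, -90.0]
contact_force: [0.8, 0.1, -0.6]
gripper_width: 0.0597
gripper_force: 20.0
```

Run:
```python
from h import *
c=cap('scene','s2');w=cap('wrist','w2')
# tray corners rim top
T=np.array([onz(c,p,.022)[:2] for p in [(423.5,234.5),(366,271),(422.5,335),(480,287)]]);print(T.mean(0),T)
goto(T.mean(0)[0],T.mean(0)[1],.21,-95)
print(r.get_state()['gripper_width'])
```

```text
[0.46032005 0.37413284] [[0.34671311 0.27879121]
 [0.55947068 0.25560176]
 [0.57601754 0.47321642]
 [0.35907886 0.48892197]]
dp [-265.1   23.6   10.6] roll 0.088
0.059955079677212135
```

Call:
send_rows --steps '[{"dp": [-40,-3,0],"roll": 0,"jaw": 50},{"dp": [-100,-10,0],"roll": 0,"jaw": 50},{"dp": [-160,-16,0],"roll": 0,"jaw": 50},{"dp": [-220,-22,0],"roll": 0,"jaw": 50},{"dp": [-269,-22,0],"roll": 0,"jaw": 50}]'

```text
time_s: 4.25
tcp_pos: [0.5031, 0.3789, 0.2128]
eef_rot: [180.0, -0.0, -90.0]
contact_force: [1.3, -0.4, -1.1]
gripper_width: 0.0601
gripper_force: 20.0
```

Run:
```python
from h import *
print(r.get_state()['tcp_pos']);c=cap('side','s3')
goto(.46,.378,.053)
```

```text
[0.50312588 0.37885212 0.21281897]
dp [  5.7  43.4 159.2] roll 0.0
```

Call:
send_rows --steps '[{"dp": [2,43,40],"roll": 0,"jaw": 50},{"dp": [2,43,90],"roll": 0,"jaw": 50},{"dp": [2,43,140],"roll": 0,"jaw": 50},{"dp": [2,43,154],"roll": 0,"jaw": 50},{"dp": [2,43,159],"roll": 0,"jaw": 50}]'

```text
time_s: 4.92
tcp_pos: [0.4607, 0.375, 0.0545]
eef_rot: [180.0, -0.0, -90.0]
contact_force: [0.0, -0.2, -1.5]
gripper_width: 0.0599
gripper_force: 20.0
```

Call:
send_rows --steps '[{"dp": [0,0,0],"roll": 0,"jaw": 50},{"dp": [0,0,0],"roll": 0,"jaw": 80},{"dp": [0,0,0],"roll": 0,"jaw": 100},{"dp": [0,0,0],"roll": 0,"jaw": 100}]'

```text
time_s: 5.42
tcp_pos: [0.4607, 0.3753, 0.0552]
eef_rot: [-180.0, 0.1, -90.0]
contact_force: [0.7, 0.9, 0.6]
gripper_width: 0.0838
gripper_force: 0.0
```

Call:
send_rows --steps '[{"dp": [0,0,-30],"roll": 0,"jaw": 100},{"dp": [0,0,-80],"roll": 0,"jaw": 100},{"dp": [0,0,-140],"roll": 0,"jaw": 100},{"dp": [0,0,-200],"roll": 0,"jaw": 100},{"dp": [0,0,-250],"roll": 0,"jaw": 100}]'

```text
time_s: 6.05
tcp_pos: [0.4605, 0.3749, 0.3076]
eef_rot: [-179.9, 0.1, -90.0]
contact_force: [0.7, 0.5, -0.6]
gripper_width: 0.0878
gripper_force: 0.0
```

Run:
```python
from h import *
c=cap('wrist','w3');s=cap('scene','s4')
print(r.get_state()['tcp_pos'])
goto(.56,.2,.3)
```

```text
[0.46237321 0.37653652 0.3117314 ]
dp [176.7 -97.4  11. ] roll 0.0
```

View pics/w3.png

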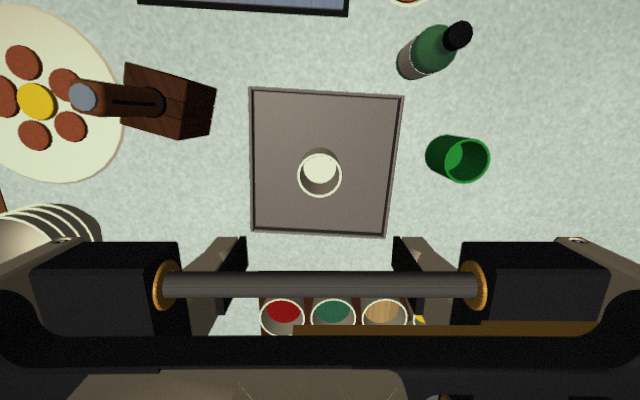

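The cup stands upright near the tray's centre (320,172). The driver handle's top is at (83,97). Move the camera closer above the stand.

Call:
send_rows --steps '[{"dp": [-8,-50,0],"roll": 0,"jaw": 100},{"dp": [-16,-100,0],"roll": 0,"jaw": 100},{"dp": [-24,-150,0],"roll": 0,"jaw": 100},{"dp": [-24,-194,0],"roll": 0,"jaw": 100},{"dp": [-24,-194,0],"roll": 0,"jaw": 100}]'

```text
time_s: 6.78
tcp_pos: [0.6568, 0.3981, 0.3013]
eef_rot: [179.9, -0.1, -90.1]
contact_force: [-0.2, 0.1, -0.6]
gripper_width: 0.0877
gripper_force: 0.0
```

Run:
```python
from h import *
print(r.get_state()['tcp_pos'])
c=cap('wrist','w4');print(proj(c,[[.654,.282,.202],[.654,.282,.1]]))
u,v=proj(c,[[.654,.282,.15]])[0].astype(int);print(u,v)
im=c['image'];cr=im[max(0,v-90):v+90,u-110:u+110];print(max(0,v-90),u-110)
cv2.imwrite('pics/w4c.png',cv2.resize(cr,None,fx=3.5,fy=3.3*0+3.3,interpolation=2))
```

```text
[0.65682385 0.3981276  0.30134805]
[[324.68615406  65.03341698]
 [322.86081549  80.50893596]]
323 74
0 213
```

View pics/w4c.png

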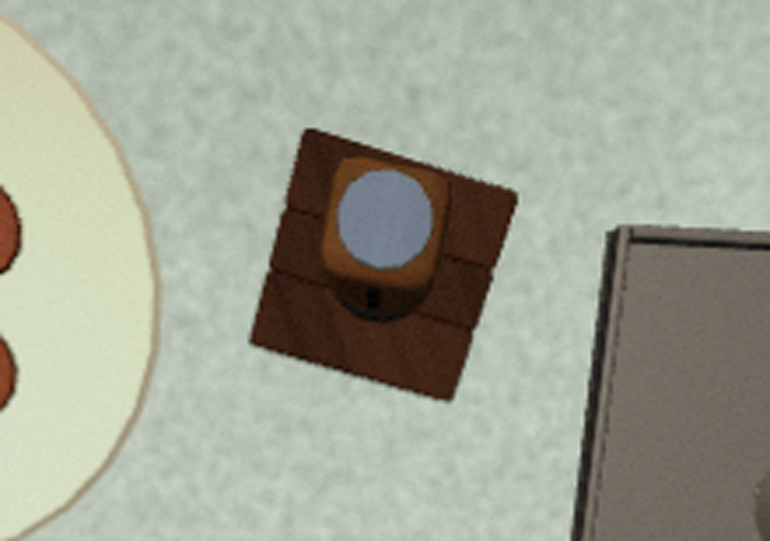

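Run:
```python
from h import *
c=cap('wrist')
f=lambda x,y:((x+.5)/3.5+213-.5,(y+.5)/3.3-.5)
S=np.array([onz(c,f(*p),.1)[:2] for p in [(307,130),(518,193),(453,400),(250,342)]])
print('stand',S.mean(0),S)
ang=lambda a,b:np.degrees(np.arctan2(*(b-a)[::-1]))
print([ang(S[i],S[(i+1)%4])%90 for i in range(4)],[np.linalg.norm(S[i]-S[i-1]) for i in range(4)])
for a,b in [((449,185),(436,280)),((338,170),(323,262)),((350,156),(435,168)),((345,277),(420,291))]:
    A,B=onz(c,f(*a),.198)[:2],onz(c,f(*b),.198)[:2];print(ang(A,B)%90,A,B)
H=np.array([onz(c,f(*p),.198)[:2] for p in [(386,224)]]);print('top',H, 'disc',onz(c,f(386,219),.2))
```

```text
stand [0.65406492 0.28327194] [[0.67712376 0.24124091]
 [0.61155261 0.25986212]
 [0.6304398  0.32569041]
 [0.69714352 0.30629432]]
[np.float64(74.14625735148238), np.float64(73.99097097083425), np.float64(73.78664051652628), np.float64(72.89459125395126)] [np.float64(0.0680642146332637), np.float64(0.06816395289559463), np.float64(0.06848422900624988), np.float64(0.06946650321961491)]
83.00999882571841 [0.64003893 0.27500672] [0.64259756 0.29587512]
79.57020468127992 [0.66485159 0.27177439] [0.66853514 0.29178587]
82.29104369835608 [0.66215036 0.26882533] [0.64323394 0.27138594]
79.50745564839278 [0.66353435 0.29516008] [0.64625026 0.29836117]
top [[0.65412921 0.28340584]] disc [0.65415816 0.28261488 0.2       ]
```

Call:
send_rows --steps '[{"dp": [50,20,0],"roll": 0,"jaw": 100},{"dp": [100,45,0],"roll": 0,"jaw": 100},{"dp": [150,70,0],"roll": 0,"jaw": 100},{"dp": [195,99,0],"roll": 0,"jaw": 100},{"dp": [218,99,40],"roll": 0,"jaw": 100}]'

```text
time_s: 7.5
tcp_pos: [0.5547, 0.1802, 0.2693]
eef_rot: [-179.5, 0.3, -89.9]
contact_force: [0.7, 1.7, -1.5]
gripper_width: 0.0876
gripper_force: 0.0
```

Call:
send_rows --steps '[{"dp": [0,0,50],"roll": 0,"jaw": 100},{"dp": [0,0,100],"roll": 0,"jaw": 100},{"dp": [0,0,140],"roll": 0,"jaw": 100},{"dp": [0,0,140],"roll": 0,"jaw": 100}]'

```text
time_s: 8.0
tcp_pos: [0.5531, 0.1802, 0.1226]
eef_rot: [179.8, -0.1, -90.0]
contact_force: [0.3, 0.5, 0.2]
gripper_width: 0.0875
gripper_force: 0.0
```

```bash
cat > slots.py <<'E'
from h import *
def slots(c,verbose=1,seeds=None):
    im=c['image'];h=cv2.cvtColor(im,cv2.COLOR_BGR2HSV);out=[]
    m=((h[...,0]>10)&(h[...,0]<32)&(h[...,1]>110)&(h[...,2]>70)).astype(np.uint8)
    m=cv2.morphologyEx(m,cv2.MORPH_OPEN,np.ones((3,3)))
    cs,_=cv2.findContours(m,cv2.RETR_EXTERNAL,cv2.CHAIN_APPROX_NONE)
    for k in cs:
        if cv2.contourArea(k)<150: continue
        (x,y),_,_=cv2.fitEllipse(cv2.convexHull(k))
        P=onz(c,(x,y),.026)
        if np.hypot(P[0]-.558,P[1]-.033)>.09: continue
        hull=cv2.convexHull(k); mm=np.zeros_like(m);cv2.fillPoly(mm,[hull],1); mm=cv2.erode(mm,np.ones((3,3)),iterations=2)
        d=(mm>0)&(h[...,2]<0.6*np.median(h[...,2][m*mm>0]))
        n,l,st,ce=cv2.connectedComponentsWithStats(d.astype(np.uint8))
        if n<2: continue
        j=1+np.argmax(st[1:,4]);ys,xs=np.nonzero(l==j)
        W=np.array([onz(c,(a,b),.0255)[:2] for a,b in zip(xs,ys)])
        u,s,vt=np.linalg.svd(W-W.mean(0),full_matrices=False)
        out.append((P,W.mean(0),np.degrees(np.arctan2(vt[0][1],vt[0][0]))%180,s/np.sqrt(len(W)),(x,y),cv2.contourArea(k)))
        if verbose: print('head',P.round(4),'slot',W.mean(0).round(4),'ang',round(out[-1][2],1),'sd',out[-1][3].round(4),'px',round(x),round(y),len(W))
    return out
if __name__=='__main__':
    print(r.get_state()['tcp_pos']);c=cap('wrist','w5');slots(c)
    cv2.imwrite('pics/w5c.png',c['image'])
E
python3 slots.py
```

```text
[0.55307877 0.18018176 0.12261938]
head [0.4997 0.037  0.026 ] slot [0.4994 0.037 ] ang 82.1 sd [0.0055 0.0016] px 394 24 225
head [0.6201 0.0315 0.026 ] slot [0.6206 0.0308] ang 98.5 sd [0.0054 0.0017] px 230 15 235
```

View pics/w5.png

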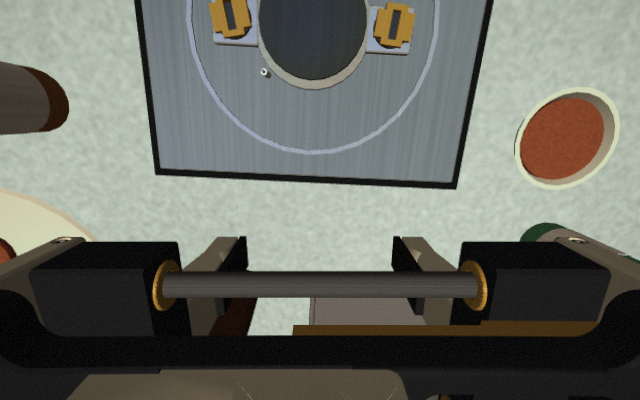

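Both screws show at the top edge, slots at (230,17) and (394,25). I shift forward 50 mm for a centred measurement.

Call:
send_rows --steps '[{"dp": [30,0,0],"roll": 0,"jaw": 100},{"dp": [50,0,0],"roll": 0,"jaw": 100},{"dp": [50,0,0],"roll": 0,"jaw": 100}]'

```text
time_s: 8.43
tcp_pos: [0.5561, 0.1303, 0.1264]
eef_rot: [-179.9, 0.1, -90.1]
contact_force: [0.0, -0.5, -0.2]
gripper_width: 0.0876
gripper_force: 0.0
```

```bash
sed -i "s/'w5'/'w6'/;/w5c/d" slots.py; python3 slots.py
python3 - <<'E'
from h import *
s=r.get_state();goto(.61,.23,.31,-99)
goto(.654,.2828,.31,-99,cur=(.61,.23,.31,-99))
E
```

```text
[0.55606287 0.13026535 0.12637169]
head [0.4996 0.0375 0.026 ] slot [0.4994 0.0376] ang 81.6 sd [0.0054 0.0017] px 392 97 182
head [0.62   0.0315 0.026 ] slot [0.6206 0.0314] ang 98.1 sd [0.0054 0.0016] px 241 89 182
dp [ -99.5  -54.2 -183.6] roll 0.156
dp [-59.  -35.2  -0. ] roll 0.0
```

Call:
send_rows --steps '[{"dp": [0,0,-60],"roll": 0.05,"jaw": 100},{"dp": [0,0,-120],"roll": 0.1,"jaw": 100},{"dp": [0,0,-184],"roll": 0.156,"jaw": 100},{"dp": [-50,-27,-184],"roll": 0.156,"jaw": 100},{"dp": [-99,-54,-184],"roll": 0.156,"jaw": 100}]'

```text
time_s: 9.1
tcp_pos: [0.6104, 0.2316, 0.3115]
eef_rot: [-179.8, 0.2, -99.0]
contact_force: [0.4, -0.7, 0.6]
gripper_width: 0.0876
gripper_force: 0.0
```

Call:
send_rows --steps '[{"dp": [-30,-18,0],"roll": 0,"jaw": 100},{"dp": [-59,-35,0],"roll": 0,"jaw": 100},{"dp": [-59,-35,0],"roll": 0,"jaw": 100}]'

```text
time_s: 9.48
tcp_pos: [0.6539, 0.285, 0.3073]
eef_rot: [180.0, -0.0, -98.9]
contact_force: [-0.6, 0.0, -0.7]
gripper_width: 0.0875
gripper_force: 0.0
```

Run:
```python
from h import *
print(r.get_state()['tcp_pos'],r.get_state()['joints']);goto(.654,.2828,.157,-99)
c=cap('side','s5')
```

```text
[0.65386172 0.2850411  0.3072519 ] [ 3.91506693e+01  2.26119841e+01  1.23173139e+01 -3.63178867e-03
 -7.97709035e+01 -4.80121083e+01]
dp [  2.1  -0.6 150.3] roll 0.002
```

Call:
send_rows --steps '[{"dp": [2,0,50],"roll": 0,"jaw": 100},{"dp": [2,0,100],"roll": 0,"jaw": 100},{"dp": [2,0,140],"roll": 0,"jaw": 100},{"dp": [2,0,150],"roll": 0,"jaw": 100},{"dp": [2,0,150],"roll": 0,"jaw": 60}]'

```text
time_s: 10.15
tcp_pos: [0.6532, 0.2808, 0.1596]
eef_rot: [-180.0, 0.0, -98.9]
contact_force: [0.3, -0.1, 1.4]
gripper_width: 0.0823
gripper_force: 0.0
```

Call:
send_rows --steps '[{"dp": [0,0,0],"roll": 0,"jaw": 10},{"dp": [0,0,0],"roll": 0,"jaw": 10},{"dp": [0,0,0],"roll": 0,"jaw": 10},{"dp": [0,0,0],"roll": 0,"jaw": 10},{"dp": [0,0,0],"roll": 0,"jaw": 10}]' --newtons 55

```text
time_s: 10.78
tcp_pos: [0.6529, 0.2809, 0.1585]
eef_rot: [-180.0, 0.0, -98.9]
contact_force: [-0.2, -0.0, -0.4]
gripper_width: 0.0333
gripper_force: 0.0
```

Call:
send_rows --steps '[{"dp": [0,0,-20],"roll": 0,"jaw": 10},{"dp": [0,0,-60],"roll": 0,"jaw": 10},{"dp": [0,0,-100],"roll": 0,"jaw": 10},{"dp": [0,0,-140],"roll": 0,"jaw": 10},{"dp": [0,0,-140],"roll": 0,"jaw": 10}]'

```text
time_s: 11.4
tcp_pos: [0.6542, 0.2814, 0.3026]
eef_rot: [-179.7, 0.2, -98.9]
contact_force: [0.7, 0.6, -0.8]
gripper_width: 0.028
gripper_force: 55.0
```

Run:
```python
from h import *
s=r.get_state();print(s['tcp_pos'],s['eef_rot'])
c=cap('scene','s6');d=cap('side','s7')
def crop(c,n):
    p=np.array(s['tcp_pos']);u,v=proj(c,[p-[0,0,.1]])[0].astype(int)
    x,y=max(0,u-40),max(0,v-60);print(n,x,y)
    return cv2.resize(c['image'][y:y+120,x:x+80],None,fx=5,fy=5,interpolation=2)
cv2.imwrite('pics/drv.png',np.hstack([crop(c,'scene'),crop(d,'side')]))
for n,cc in(('sc',c),('si',d)): print(n,proj(cc,[np.array(s['tcp_pos'])-[0,0,.147]]))
```

```text
[0.65418994 0.28143439 0.3025807 ] [-179.71572508    0.22681763  -98.92780145]
scene 311 205
side 262 36
sc [[350.02970686 274.93062789]]
si [[302.41251107 112.50879755]]
```

View pics/drv.png

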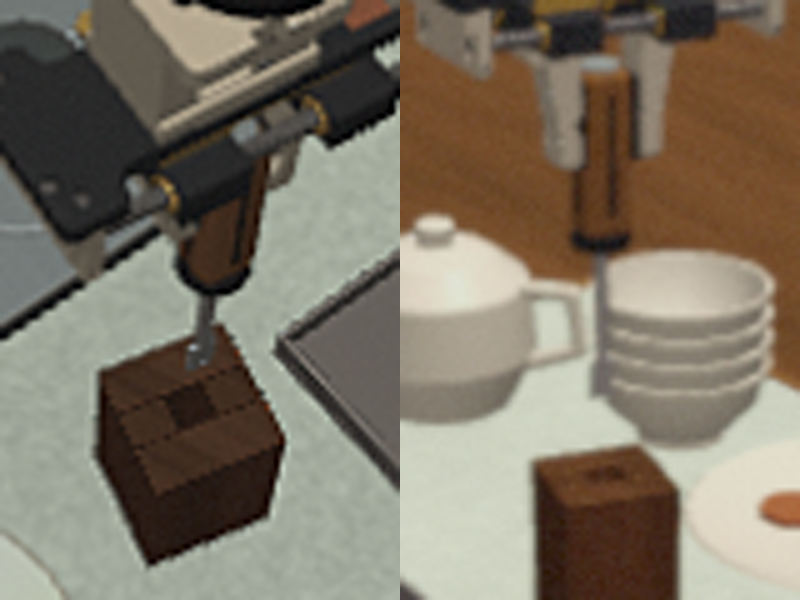

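Call:
send_rows --steps '[{"dp": [0,0,0],"roll": 0.16,"jaw": 10},{"dp": [0,0,0],"roll": 0.32,"jaw": 10},{"dp": [0,0,0],"roll": 0.471,"jaw": 10},{"dp": [0,0,0],"roll": 0.471,"jaw": 10}]'

```text
time_s: 12.0
tcp_pos: [0.6523, 0.2806, 0.2965]
eef_rot: [179.9, -0.2, -125.9]
contact_force: [0.1, 0.2, -0.8]
gripper_width: 0.0278
gripper_force: 55.0
```

Run:
```python
from h import *
s=r.get_state();print(s['tcp_pos'],s['eef_rot'])
c=cap('scene','s8');d=cap('side','s9')
print('scene/old tip',tri(c,(349.4,277.2),d,(301.8,114.4)))
def crop(c,n):
    p=np.array(s['tcp_pos']);u,v=proj(c,[p-[0,0,.13]])[0].astype(int)
    x,y=max(0,u-20),max(0,v-25);print(n,x,y)
    return cv2.resize(c['image'][y:y+50,x:x+40],None,fx=10,fy=10,interpolation=0)
cv2.imwrite('pics/drv2.png',np.hstack([crop(c,'scene'),crop(d,'side')]))
```

```text
[0.65234075 0.28064033 0.29650599] [ 1.79930635e+02 -1.57390822e-01 -1.25871367e+02]
scene/old tip (array([0.65527353, 0.28338805, 0.14868497]), np.float64(0.003111832413983577))
scene 330 247
side 282 84
```

View pics/drv2.png

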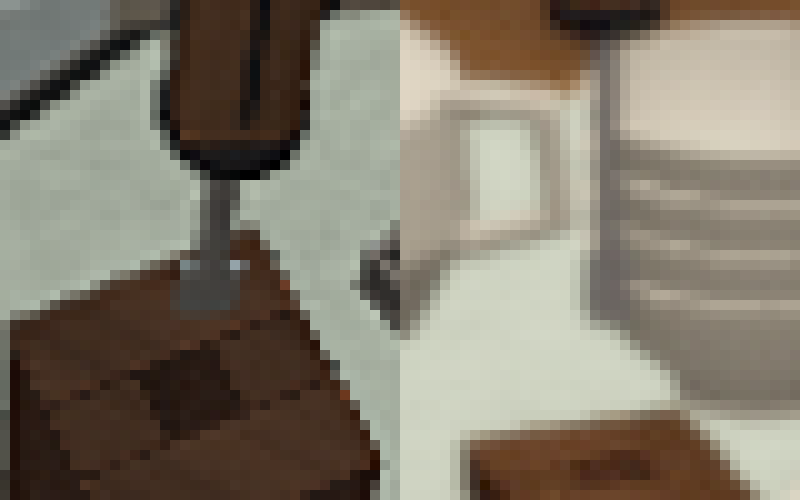

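Run:
```python
from h import *
c=cap('scene');d=cap('side');s=r.get_state()
t,e=tri(c,(350.1,277.0),d,(302,115.2));print(t,e)
dl=t-np.array(s['tcp_pos']);y=np.radians(s['eef_rot'][2]);print('toolx',dl@[np.cos(y),np.sin(y),0],'tooly',dl@[np.sin(y),-np.cos(y),0],dl[2],s['tcp_pos'],s['eef_rot'])
print(onz(c,(350.1,277),.147),onz(d,(302,115.2),.147))
goto(.52,.12,.26,-67)
goto(.4995,.0375,.26,-8,cur=(.52,.12,.26,-67))
```

```text
[0.65398689 0.28275572 0.14691515] 0.0006572389221997288
toolx -0.0023094320100877715 tooly 0.00013655661285341016 -0.1508862053030176 [0.65274725 0.28080241 0.29780135] [ 1.79980042e+02 -5.62124449e-02 -1.25784603e+02]
[0.65429063 0.28259327 0.147     ] [0.65366062 0.28286099 0.147     ]
dp [208.   13.6  38. ] roll -1.026
dp [67.9 51.1  0. ] roll -1.03
```

Scene crop: the blade, seen face-on, is about 6.7 px wide at (350,277), so its width lies along the jaws' closing line. Tip offset is −2.3 mm in tool x and 151 mm below the TCP. Move to screw A.

Call:
send_rows --steps '[{"dp": [41,3,0],"roll": -0.18,"jaw": 10},{"dp": [82,6,0],"roll": -0.36,"jaw": 10},{"dp": [124,9,0],"roll": -0.54,"jaw": 10},{"dp": [166,11,20],"roll": -0.72,"jaw": 10},{"dp": [208,14,38],"roll": -0.9,"jaw": 10}]'

```text
time_s: 12.82
tcp_pos: [0.5185, 0.1196, 0.2601]
eef_rot: [-180.0, 0.0, -73.9]
contact_force: [-0.2, 0.2, -1.7]
gripper_width: 0.0281
gripper_force: 55.0
```

Run:
```python
from h import *
s=r.get_state();print(s['joints'])
goto(.5018,.0372,.23,-8)
```

```text
[ 3.41145875e+01  6.28243614e+00 -1.55741401e+01 -2.78661916e-03
 -6.80990621e+01 -1.80262049e+01]
dp [74.6 38.9 30.1] roll -1.15
```

Call:
send_rows --steps '[{"dp": [15,8,0],"roll": -0.18,"jaw": 10},{"dp": [30,16,0],"roll": -0.36,"jaw": 10},{"dp": [45,24,10],"roll": -0.54,"jaw": 10},{"dp": [60,32,20],"roll": -0.72,"jaw": 10},{"dp": [75,39,30],"roll": -0.9,"jaw": 10}]'

```text
time_s: 13.45
tcp_pos: [0.502, 0.0374, 0.2304]
eef_rot: [-180.0, -0.0, -22.3]
contact_force: [-0.9, -0.2, -2.6]
gripper_width: 0.0278
gripper_force: 55.0
```

Call:
send_rows --steps '[{"dp": [0,0,0],"roll": -0.18,"jaw": 10},{"dp": [0,0,0],"roll": -0.25,"jaw": 10},{"dp": [0,0,0],"roll": -0.25,"jaw": 10}]'

```text
time_s: 13.82
tcp_pos: [0.5022, 0.0379, 0.2306]
eef_rot: [-180.0, -0.0, -8.4]
contact_force: [-1.1, 0.3, -1.2]
gripper_width: 0.0278
gripper_force: 55.0
```

```bash
cat > tip.py <<'E'
from h import *
import sys
def tip(X,Y,Z,yaw,n=3):
    y=np.radians(yaw)
    P=[];
    for _ in range(n): P.append(np.array(r.get_state()['tcp_pos']));
    s=r.get_state();print('tcp',np.round(s['tcp_pos'],4),'rot',np.round(s['eef_rot'],2),'F',np.round(s['contact_force'],1),'M',np.round(s['moment'],2),'j6',round(s['joints'][5],1))
    goto(X+.0023*np.cos(y),Y+.0023*np.sin(y),Z+.151,yaw)
tip(*map(float,sys.argv[1:5]))
E
python3 tip.py .4995 .0375 .035 -8
python3 - <<'E'
from h import *
s=r.get_state();c=cap('scene','s10');d=cap('side','s11')
def crop(c,n):
    u,v=proj(c,[(.4995,.0375,.045)])[0].astype(int)
    x,y=max(0,u-20),max(0,v-30);print(n,x,y)
    return cv2.resize(c['image'][y:y+50,x:x+40],None,fx=10,fy=10,interpolation=0)
cv2.imwrite('pics/drv3.png',np.hstack([crop(c,'scene'),crop(d,'side')]))
E
```

```text
tcp [0.5022 0.0379 0.2306] rot [-1.7999e+02 -2.0000e-02 -8.4300e+00] F [-1.1  0.3 -1.2] M [ 0.   -0.01  0.  ] j6 54.9
dp [-0.3  0.7 44.6] roll -0.008
scene 310 176
side 290 170
```

View pics/drv3.png

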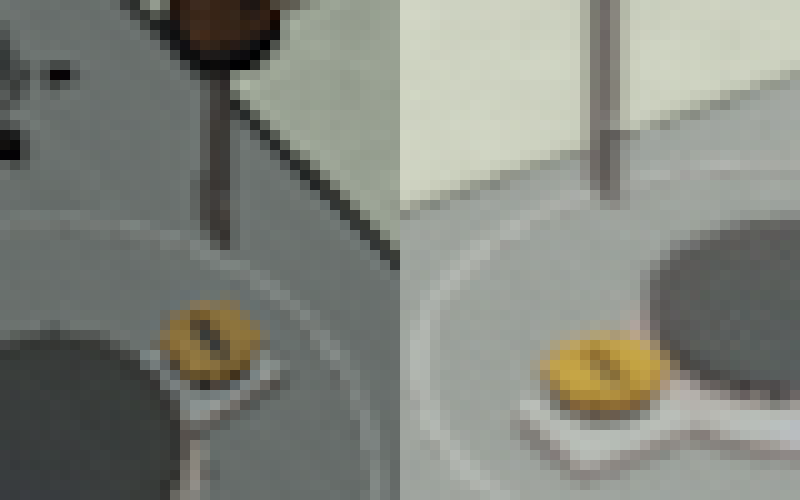

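Both views show the blade hanging over screw A, about parallel to the slot (scene slot (331,209), blade tip (332,200)). Descend.

Call:
send_rows --steps '[{"dp": [0,1,15],"roll": 0,"jaw": 10},{"dp": [0,1,30],"roll": 0,"jaw": 10},{"dp": [0,1,43],"roll": 0,"jaw": 10},{"dp": [0,1,47],"roll": 0,"jaw": 10},{"dp": [0,1,50],"roll": 0,"jaw": 10}]'

```text
time_s: 14.55
tcp_pos: [0.5022, 0.0369, 0.1802]
eef_rot: [180.0, 0.0, -8.5]
contact_force: [-0.8, 0.8, -1.3]
gripper_width: 0.028
gripper_force: 55.0
```

Call:
send_rows --steps '[{"dp": [0,0,2],"roll": 0,"jaw": 10},{"dp": [0,0,4],"roll": 0,"jaw": 10},{"dp": [0,0,5],"roll": 0,"jaw": 10},{"dp": [0,0,5],"roll": 0,"jaw": 10}]'

```text
time_s: 15.05
tcp_pos: [0.5023, 0.037, 0.1761]
eef_rot: [-180.0, -0.0, -8.5]
contact_force: [-1.1, -0.3, 3.6]
gripper_width: 0.0274
gripper_force: 55.0
```

```bash
python3 tip.py .4995 .0375 .0235 -8
```

```text
tcp [0.5023 0.037  0.1761] rot [-1.7998e+02 -5.0000e-02 -8.4500e+00] F [-1.1 -0.3  3.6] M [ 0.08  0.63 -0.01] j6 54.9
dp [-0.6 -0.1  1.6] roll -0.008
```

Call:
send_rows --steps '[{"dp": [-0.5,0,1],"roll": 0,"jaw": 10},{"dp": [-0.5,0,2],"roll": 0.05,"jaw": 10},{"dp": [-0.5,0,3],"roll": 0.1,"jaw": 10},{"dp": [-0.5,0,3],"roll": 0.1,"jaw": 10}]'

```text
time_s: 15.55
tcp_pos: [0.5028, 0.0368, 0.1753]
eef_rot: [-180.0, -0.2, -14.2]
contact_force: [-4.2, -0.9, 21.5]
gripper_width: 0.0279
gripper_force: 55.0
```

```bash
python3 tip.py .4995 .0375 .0235 -8
```

```text
tcp [0.5028 0.0368 0.1753] rot [-179.98   -0.2   -14.17] F [-4.2 -0.9 21.5] M [-0.41  2.69  0.13] j6 49.1
dp [-1.1 -0.1  0.8] roll -0.108
```

Call:
send_rows --steps '[{"dp": [0,0,0],"roll": 0.15,"jaw": 10},{"dp": [0,0,0],"roll": 0.3,"jaw": 10},{"dp": [0,0,0],"roll": 0.45,"jaw": 10},{"dp": [0,0,0.5],"roll": 0.6,"jaw": 10},{"dp": [0,0,0.5],"roll": 0.7,"jaw": 10}]'

```text
time_s: 16.18
tcp_pos: [0.5016, 0.0357, 0.1747]
eef_rot: [179.9, -0.1, -54.5]
contact_force: [-7.4, -4.2, 23.7]
gripper_width: 0.0275
gripper_force: 55.0
```

```bash
python3 tip.py .4995 .0375 .0235 -52
python3 - <<'E'
from h import *
from slots import slots
s=r.get_state();c=cap('scene','s12');d=cap('side','s13')
slots(c);slots(d)
def crop(c,n):
    u,v=proj(c,[(.4995,.0375,.04)])[0].astype(int)
    x,y=max(0,u-20),max(0,v-25);print(n,x,y)
    return cv2.resize(c['image'][y:y+50,x:x+40],None,fx=10,fy=10,interpolation=0)
cv2.imwrite('pics/drv4.png',np.hstack([crop(c,'scene'),crop(d,'side')]))
E
```

```text
tcp [0.5016 0.0357 0.1747] rot [ 1.7995e+02 -1.5000e-01 -5.4460e+01] F [-7.4 -4.2 23.7] M [-2.04  3.99  0.09] j6 8.8
dp [-0.4  0.5  0.2] roll -0.043
scene 310 182
side 290 176
```

View pics/drv4.png

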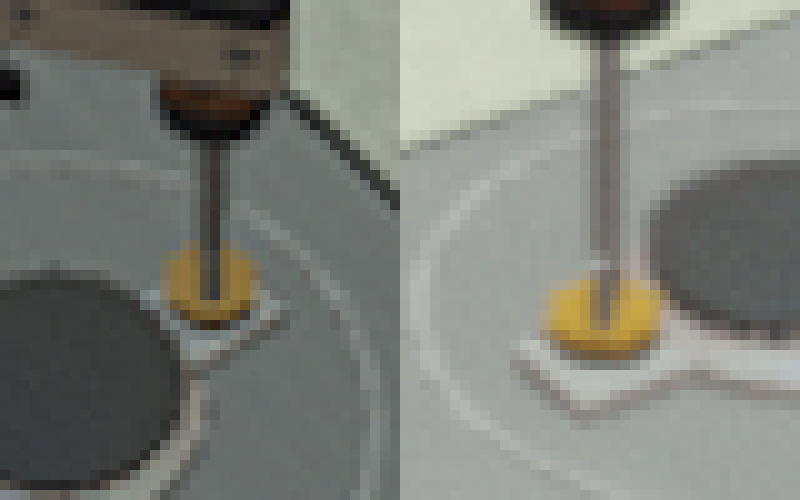

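Blade seated: both views show the slot turned with the blade at scene (331,211). Continue turning while orbiting for the 2.3 mm offset.

Call:
send_rows --steps '[{"dp": [-0.4,0.9,0.2],"roll": 0.18,"jaw": 10},{"dp": [-0.5,1.3,0.4],"roll": 0.36,"jaw": 10},{"dp": [-0.7,1.7,0.6],"roll": 0.54,"jaw": 10},{"dp": [-1.0,2.0,0.8],"roll": 0.72,"jaw": 10},{"dp": [-1.3,2.3,0.9],"roll": 0.9,"jaw": 10}]'

```text
time_s: 16.9
tcp_pos: [0.4987, 0.0354, 0.1738]
eef_rot: [-179.9, -0.1, -106.1]
contact_force: [-9.6, -3.4, 26.2]
gripper_width: 0.0275
gripper_force: 55.0
```

Call:
send_rows --steps '[{"dp": [0,0.4,0.2],"roll": 0.18,"jaw": 10},{"dp": [-0.1,0.8,0.4],"roll": 0.36,"jaw": 10},{"dp": [-0.3,1.2,0.6],"roll": 0.54,"jaw": 10},{"dp": [-0.6,1.5,0.8],"roll": 0.72,"jaw": 10},{"dp": [-0.9,1.8,0.9],"roll": 0.9,"jaw": 10}]'

```text
time_s: 17.52
tcp_pos: [0.498, 0.0374, 0.1729]
eef_rot: [-179.9, 0.1, -157.7]
contact_force: [-7.0, -2.4, 24.4]
gripper_width: 0.0277
gripper_force: 55.0
```

```bash
python3 tip.py .4995 .0375 .0215 -155
```

```text
tcp [0.498  0.0374 0.1729] rot [-1.7989e+02  8.0000e-02 -1.5770e+02] F [-7.  -2.4 24.4] M [-1.15  3.35  0.06] j6 -94.8
dp [ 0.9 -0.6  0.4] roll -0.047
```

Call:
send_rows --steps '[{"dp": [0,0.4,0.2],"roll": 0.18,"jaw": 10},{"dp": [-0.1,0.8,0.4],"roll": 0.36,"jaw": 10},{"dp": [-0.3,1.2,0.6],"roll": 0.54,"jaw": 10},{"dp": [-0.6,1.5,0.8],"roll": 0.72,"jaw": 10},{"dp": [-0.9,1.8,0.9],"roll": 0.9,"jaw": 10}]'

```text
time_s: 18.15
tcp_pos: [0.4975, 0.0386, 0.172]
eef_rot: [-179.9, 0.1, 150.7]
contact_force: [-8.3, -4.7, 26.0]
gripper_width: 0.0279
gripper_force: 55.0
```

Call:
send_rows --steps '[{"dp": [0,0.4,0.2],"roll": 0.15,"jaw": 10},{"dp": [0,0.5,0.2],"roll": 0.25,"jaw": 10},{"dp": [0,0.5,-1],"roll": 0.22,"jaw": 10},{"dp": [0,0.5,-3],"roll": 0.2,"jaw": 10}]'

```text
time_s: 18.65
tcp_pos: [0.4973, 0.0396, 0.173]
eef_rot: [-179.9, 0.0, 139.6]
contact_force: [-0.7, -1.2, -2.2]
gripper_width: 0.0278
gripper_force: 55.0
```

```bash
python3 tip.py .4995 .0375 .0215 -226
```

```text
tcp [0.4973 0.0396 0.173 ] rot [-1.7993e+02  3.0000e-02  1.3959e+02] F [-0.7 -1.2 -2.2] M [-0.05 -0.15 -0.01] j6 -157.7
dp [-0.8  0.   0.5] roll 0.098
```

Call:
send_rows --steps '[{"dp": [0,0,-8],"roll": 0,"jaw": 10},{"dp": [0,0,-15],"roll": 0,"jaw": 10},{"dp": [0,0,-15],"roll": -0.18,"jaw": 10},{"dp": [0,0,-15],"roll": -0.36,"jaw": 10},{"dp": [0,0,-15],"roll": -0.54,"jaw": 10}]'

```text
time_s: 19.27
tcp_pos: [0.4979, 0.0408, 0.1875]
eef_rot: [180.0, 0.0, 170.8]
contact_force: [0.4, 0.1, -0.7]
gripper_width: 0.0275
gripper_force: 55.0
```

Call:
send_rows --steps '[{"dp": [0,0,0],"roll": -0.18,"jaw": 10},{"dp": [0,0,0],"roll": -0.36,"jaw": 10},{"dp": [0,0,0],"roll": -0.54,"jaw": 10},{"dp": [0,0,0],"roll": -0.72,"jaw": 10},{"dp": [0,0,0],"roll": -0.9,"jaw": 10}]'

```text
time_s: 19.9
tcp_pos: [0.498, 0.0408, 0.1875]
eef_rot: [180.0, 0.0, -137.6]
contact_force: [0.6, -0.8, -1.1]
gripper_width: 0.0277
gripper_force: 55.0
```

Call:
send_rows --steps '[{"dp": [0,0,0],"roll": -0.18,"jaw": 10},{"dp": [0,0,0],"roll": -0.36,"jaw": 10},{"dp": [0,0,0],"roll": -0.54,"jaw": 10},{"dp": [0,0,0],"roll": -0.72,"jaw": 10},{"dp": [0,0,0],"roll": -0.9,"jaw": 10}]'

```text
time_s: 20.52
tcp_pos: [0.498, 0.0408, 0.1875]
eef_rot: [-180.0, 0.0, -86.1]
contact_force: [0.6, -0.1, -2.0]
gripper_width: 0.0279
gripper_force: 55.0
```

Call:
send_rows --steps '[{"dp": [0,0,0],"roll": -0.18,"jaw": 10},{"dp": [0,0,0],"roll": -0.36,"jaw": 10},{"dp": [0,0,0],"roll": -0.54,"jaw": 10},{"dp": [0,0,0],"roll": -0.72,"jaw": 10},{"dp": [0,0,0],"roll": -0.9,"jaw": 10}]'

```text
time_s: 21.15
tcp_pos: [0.498, 0.0408, 0.1875]
eef_rot: [-180.0, 0.0, -34.5]
contact_force: [0.1, -0.6, -2.2]
gripper_width: 0.0276
gripper_force: 55.0
```

```bash
python3 tip.py .499 .0378 .0215 -34
python3 - <<'E'
from h import *
from slots import slots
slots(cap('scene','s14'));slots(cap('side','s15'))
E
```

```text
tcp [0.498  0.0408 0.1875] rot [-179.98    0.    -34.5 ] F [ 0.1 -0.6 -2.2] M [ 0.04 -0.01  0.03] j6 28.3
dp [ 4.8  1.9 15. ] roll -0.009
```

Call:
send_rows --steps '[{"dp": [4.8,1.9,0],"roll": 0,"jaw": 10},{"dp": [4.8,1.9,5],"roll": 0,"jaw": 10},{"dp": [4.8,1.9,10],"roll": 0,"jaw": 10},{"dp": [4.8,1.9,14],"roll": 0,"jaw": 10},{"dp": [4.8,1.9,17],"roll": 0,"jaw": 10}]'

```text
time_s: 21.88
tcp_pos: [0.5011, 0.036, 0.1716]
eef_rot: [180.0, -0.1, -34.8]
contact_force: [-7.1, -0.6, 27.1]
gripper_width: 0.028
gripper_force: 55.0
```

Call:
send_rows --steps '[{"dp": [0,0,1],"roll": 0,"jaw": 10},{"dp": [0,0,2.5],"roll": 0.05,"jaw": 10},{"dp": [0,0.2,2.5],"roll": 0.15,"jaw": 10}]'

```text
time_s: 22.25
tcp_pos: [0.5017, 0.0352, 0.1713]
eef_rot: [-180.0, -0.2, -43.5]
contact_force: [-7.8, -2.3, 30.4]
gripper_width: 0.0274
gripper_force: 55.0
```

```bash
python3 tip.py .499 .0378 .0215 -43
```

```text
tcp [0.5017 0.0352 0.1713] rot [-179.97   -0.21  -43.48] F [-7.8 -2.3 30.4] M [-1.52  4.01  0.12] j6 19.8
dp [-1.4 -0.  -1.2] roll -0.008
```

Call:
send_rows --steps '[{"dp": [-1,0.4,0.2],"roll": 0.18,"jaw": 10},{"dp": [-1.1,0.8,0.4],"roll": 0.36,"jaw": 10},{"dp": [-1.3,1.2,0.6],"roll": 0.54,"jaw": 10},{"dp": [-1.6,1.5,0.8],"roll": 0.72,"jaw": 10},{"dp": [-1.9,1.8,0.9],"roll": 0.9,"jaw": 10}]'

```text
time_s: 22.88
tcp_pos: [0.4983, 0.0349, 0.1703]
eef_rot: [-179.9, -0.1, -95.3]
contact_force: [-10.6, -2.5, 32.6]
gripper_width: 0.0281
gripper_force: 55.0
```

```bash
python3 tip.py .499 .0378 .0215 -95
```

```text
tcp [0.4983 0.0349 0.1703] rot [-1.799e+02 -1.300e-01 -9.526e+01] F [-10.6  -2.5  32.6] M [-1.22  5.37  0.12] j6 -32.1
dp [-0.7 -0.4 -2.2] roll -0.005
```

Call:
send_rows --steps '[{"dp": [0,0.4,0.1],"roll": 0.15,"jaw": 10},{"dp": [-0.1,0.7,0.2],"roll": 0.3,"jaw": 10},{"dp": [-0.3,1.0,0.3],"roll": 0.45,"jaw": 10},{"dp": [-0.4,1.3,0.4],"roll": 0.6,"jaw": 10}]'

```text
time_s: 23.38
tcp_pos: [0.4972, 0.0364, 0.1697]
eef_rot: [-179.9, 0.1, -129.6]
contact_force: [-9.4, 1.9, 31.1]
gripper_width: 0.0273
gripper_force: 55.0
```

```bash
python3 tip.py .499 .0378 .0215 -130
```

```text
tcp [0.4972 0.0364 0.1697] rot [-1.7988e+02  5.0000e-02 -1.2960e+02] F [-9.4  1.9 31.1] M [ 1.01  5.13 -0.02] j6 -66.5
dp [ 0.  -0.5 -2.8] roll 0.007
```

Call:
send_rows --steps '[{"dp": [0,0.4,0.1],"roll": 0.15,"jaw": 10},{"dp": [-0.1,0.7,0.3],"roll": 0.3,"jaw": 10},{"dp": [-0.3,1.0,0.4],"roll": 0.45,"jaw": 10}]'

```text
time_s: 23.75
tcp_pos: [0.4982, 0.0376, 0.1696]
eef_rot: [-179.9, 0.3, -155.3]
contact_force: [-5.4, -0.4, 26.8]
gripper_width: 0.0277
gripper_force: 55.0
```

```bash
python3 tip.py .499 .0378 .0215 -155
```

```text
tcp [0.4982 0.0376 0.1696] rot [-179.86    0.27 -155.34] F [-5.4 -0.4 26.8] M [-0.27  2.58  0.18] j6 -92.4
dp [ 1.4 -0.1 -2.9] roll -0.006
```

Call:
send_rows --steps '[{"dp": [0,0.4,0.1],"roll": 0.15,"jaw": 10},{"dp": [-0.1,0.7,0.2],"roll": 0.3,"jaw": 10}]'

```text
time_s: 24.0
tcp_pos: [0.4979, 0.0381, 0.1695]
eef_rot: [-179.9, 0.3, -172.5]
contact_force: [-6.9, 0.2, 28.9]
gripper_width: 0.0279
gripper_force: 55.0
```

```bash
python3 tip.py .499 .0378 .0215 -173
```

```text
tcp [0.4979 0.0381 0.1695] rot [-179.93    0.28 -172.48] F [-6.9  0.2 28.9] M [0.11 3.35 0.64] j6 -109.7
dp [ 1.3 -0.4 -3. ] roll 0.009
```

Torque rose to 0.64 N·m and sinking stopped: screw A is on its stop. Back off, lift, and go to screw B with the blade turned back a half turn.

Call:
send_rows --steps '[{"dp": [0,0,0],"roll": -0.15,"jaw": 10},{"dp": [0,0,-4],"roll": -0.2,"jaw": 10},{"dp": [0,0,-20],"roll": -0.36,"jaw": 10},{"dp": [0,0,-35],"roll": -0.54,"jaw": 10},{"dp": [0,0,-35],"roll": -0.72,"jaw": 10}]'

```text
time_s: 24.62
tcp_pos: [0.4965, 0.0383, 0.2017]
eef_rot: [-179.9, 0.1, -130.8]
contact_force: [0.4, 0.3, -1.5]
gripper_width: 0.0277
gripper_force: 55.0
```

Call:
send_rows --steps '[{"dp": [0,0,0],"roll": -0.18,"jaw": 10},{"dp": [0,0,0],"roll": -0.36,"jaw": 10},{"dp": [0,0,0],"roll": -0.54,"jaw": 10},{"dp": [0,0,0],"roll": -0.72,"jaw": 10},{"dp": [0,0,0],"roll": -0.9,"jaw": 10}]'

```text
time_s: 25.25
tcp_pos: [0.4957, 0.0381, 0.2004]
eef_rot: [180.0, -0.0, -79.2]
contact_force: [-0.2, -0.2, -1.3]
gripper_width: 0.0277
gripper_force: 55.0
```

Call:
send_rows --steps '[{"dp": [0,0,0],"roll": -0.18,"jaw": 10},{"dp": [0,0,0],"roll": -0.36,"jaw": 10},{"dp": [0,0,0],"roll": -0.54,"jaw": 10},{"dp": [0,0,0],"roll": -0.72,"jaw": 10},{"dp": [0,0,0],"roll": -0.9,"jaw": 10}]'

```text
time_s: 25.88
tcp_pos: [0.4957, 0.0381, 0.2004]
eef_rot: [180.0, 0.0, -27.6]
contact_force: [0.0, 0.4, -1.6]
gripper_width: 0.028
gripper_force: 55.0
```

```bash
python3 tip.py .6203 .0314 .05 8
```

```text
tcp [0.4957 0.0381 0.2004] rot [ 1.7998e+02  2.0000e-02 -2.7650e+01] F [ 0.   0.4 -1.6] M [ 0.06 -0.07  0.04] j6 35.3
dp [115.3 -53.2  -0.7] roll -0.622
```

Call:
send_rows --steps '[{"dp": [40,-18,0],"roll": -0.16,"jaw": 10},{"dp": [80,-36,0],"roll": -0.32,"jaw": 10},{"dp": [115,-53,0],"roll": -0.48,"jaw": 10},{"dp": [115,-53,0],"roll": -0.62,"jaw": 10},{"dp": [115,-53,0],"roll": -0.62,"jaw": 10}]'

```text
time_s: 26.5
tcp_pos: [0.6222, 0.0309, 0.1997]
eef_rot: [180.0, 0.1, 7.5]
contact_force: [0.2, -0.1, -1.3]
gripper_width: 0.0273
gripper_force: 55.0
```

```bash
python3 tip.py .6203 .0314 .033 8
python3 - <<'E'
from h import *
c=cap('scene','s16');d=cap('side','s17');s=r.get_state()
def m(c,n):
    u,v=proj(c,[(.6203,.0314,.045)])[0].astype(int);x,y=u-20,v-28;print(n,x,y)
    return cv2.resize(c['image'][y:y+50,x:x+40],None,fx=10,fy=10,interpolation=0)
cv2.imwrite('pics/drv5.png',np.hstack([m(c,'sc'),m(d,'si')]))
E
```

```text
tcp [0.6222 0.0309 0.1997] rot [1.7999e+02 1.0000e-01 7.4700e+00] F [ 0.2 -0.1 -1.3] M [-0.08 -0.05  0.06] j6 76.7
dp [ 0.5 -0.8 15.7] roll -0.009
sc 277 198
si 328 158
```

View pics/drv5.png

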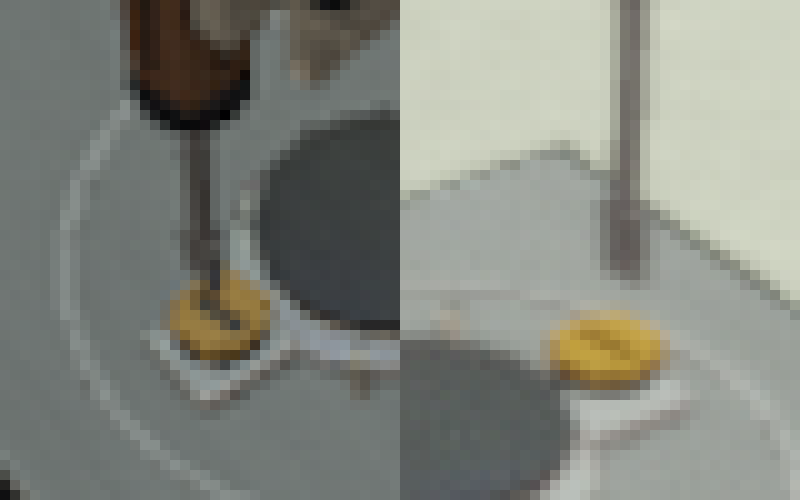

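Screw B view: the blade tip is above the head (scene (298,226), slot (298.5,228)), roughly parallel to the slot. Check alignment numerically.

Run:
```python
from h import *
c=cap('scene');d=cap('side')
print('tip',tri(c,(298.2,226),d,(350.2,185)),'slot',tri(c,(298.5,228.2),d,(348.1,191.8)))
print(onz(c,(298.2,226),.0487),onz(d,(350.2,185),.0487));print(onz(c,(298.5,228.2),.027),onz(d,(348.1,191.8),.027))
```

```text
tip (array([0.6214828 , 0.03167755, 0.04761998]), np.float64(0.004596791565637105)) slot (array([0.61683839, 0.0297628 , 0.02965675]), np.float64(0.00030876775450056987))
[0.62019673 0.03385213 0.0487    ] [0.62222248 0.02907411 0.0487    ]
[0.615934   0.02814883 0.027     ] [0.61955787 0.03304247 0.027     ]
```

Call:
send_rows --steps '[{"dp": [0.3,-0.8,8],"roll": 0,"jaw": 10},{"dp": [0.3,-0.8,16],"roll": 0,"jaw": 10},{"dp": [0.3,-0.8,20],"roll": 0,"jaw": 10},{"dp": [0.3,-0.8,23],"roll": 0,"jaw": 10},{"dp": [0.3,-0.8,25],"roll": 0,"jaw": 10}]'

```text
time_s: 27.32
tcp_pos: [0.6234, 0.0318, 0.1792]
eef_rot: [179.9, -0.2, 7.6]
contact_force: [-6.2, 1.9, 24.7]
gripper_width: 0.0277
gripper_force: 55.0
```

```bash
python3 tip.py .6202 .0315 .0235 8
```

```text
tcp [0.6234 0.0318 0.1792] rot [ 1.7994e+02 -1.7000e-01  7.6400e+00] F [-6.2  1.9 24.7] M [0.75 3.41 0.01] j6 76.7
dp [-0.9 -0.2  4.7] roll -0.006
```

Call:
send_rows --steps '[{"dp": [-0.5,0,-3],"roll": 0,"jaw": 10},{"dp": [-1,0,-2.5],"roll": 0,"jaw": 10},{"dp": [-1,0,-1.5],"roll": 0,"jaw": 10},{"dp": [-1,0,-0.5],"roll": 0,"jaw": 10}]'

```text
time_s: 27.82
tcp_pos: [0.623, 0.0318, 0.1794]
eef_rot: [180.0, -0.2, 7.6]
contact_force: [-4.0, 0.7, 22.0]
gripper_width: 0.028
gripper_force: 55.0
```

```bash
python3 tip.py .6202 .0315 .0235 8
```

```text
tcp [0.623  0.0318 0.1794] rot [179.96  -0.23   7.63] F [-4.   0.7 22. ] M [0.62 2.48 0.02] j6 76.7
dp [-0.5 -0.1  4.9] roll -0.006
```

Call:
send_rows --steps '[{"dp": [0,0,-3.5],"roll": 0,"jaw": 10},{"dp": [-0.7,0,-3],"roll": 0,"jaw": 10},{"dp": [-1.4,0,-2.5],"roll": 0,"jaw": 10},{"dp": [-1.4,0,-1.5],"roll": 0,"jaw": 10},{"dp": [-1.4,0,-0.5],"roll": 0,"jaw": 10}]'

```text
time_s: 28.45
tcp_pos: [0.6218, 0.0317, 0.1791]
eef_rot: [180.0, -0.2, 7.6]
contact_force: [-2.7, -0.2, 18.4]
gripper_width: 0.0276
gripper_force: 55.0
```

```bash
python3 tip.py .6202 .0315 .0235 8
```

```text
tcp [0.6218 0.0317 0.1791] rot [179.97  -0.24   7.63] F [-2.7 -0.2 18.4] M [ 0.61  1.22 -0.01] j6 76.7
dp [0.7 0.  4.6] roll -0.007
```

Call:
send_rows --steps '[{"dp": [-0.5,0,-5],"roll": 0,"jaw": 10},{"dp": [-1.0,0,-5],"roll": 0,"jaw": 10},{"dp": [-1.0,0,-3],"roll": 0,"jaw": 10},{"dp": [-1.0,0,-1.5],"roll": 0,"jaw": 10},{"dp": [-1.0,0,0],"roll": 0,"jaw": 10}]'

```text
time_s: 29.08
tcp_pos: [0.619, 0.0314, 0.1763]
eef_rot: [180.0, 0.0, 7.6]
contact_force: [-0.6, -0.4, -1.8]
gripper_width: 0.0278
gripper_force: 55.0
```

```bash
python3 tip.py .619 .0317 .0235 8
```

```text
tcp [0.619  0.0314 0.1763] rot [1.80e+02 4.00e-02 7.57e+00] F [-0.6 -0.4 -1.8] M [-0.07 -0.02 -0.02] j6 76.6
dp [ 2.4 -0.3  1.8] roll -0.007
```

Call:
send_rows --steps '[{"dp": [0.3,0,1.5],"roll": 0,"jaw": 10},{"dp": [0.3,0,3],"roll": 0,"jaw": 10},{"dp": [0.3,0,4.5],"roll": 0,"jaw": 10},{"dp": [0.3,0.2,5.5],"roll": 0.08,"jaw": 10},{"dp": [0.3,0.4,6],"roll": 0.18,"jaw": 10}]'

```text
time_s: 29.7
tcp_pos: [0.6212, 0.0309, 0.175]
eef_rot: [180.0, -0.3, -2.8]
contact_force: [-4.5, -0.3, 22.2]
gripper_width: 0.0279
gripper_force: 55.0
```

```bash
python3 tip.py .618 .0317 .0235 -3
```

```text
tcp [0.6212 0.0309 0.175 ] rot [179.98  -0.29  -2.82] F [-4.5 -0.3 22.2] M [-0.14  2.63  0.12] j6 66.2
dp [-0.9 -0.7  0.5] roll 0.003
```

Call:
send_rows --steps '[{"dp": [0,0.4,0.2],"roll": 0.18,"jaw": 10},{"dp": [-0.1,0.8,0.4],"roll": 0.36,"jaw": 10},{"dp": [-0.3,1.2,0.6],"roll": 0.54,"jaw": 10},{"dp": [-0.6,1.5,0.8],"roll": 0.72,"jaw": 10},{"dp": [-0.9,1.8,0.9],"roll": 0.9,"jaw": 10}]'

```text
time_s: 30.32
tcp_pos: [0.6193, 0.0287, 0.1741]
eef_rot: [-179.9, -0.2, -54.6]
contact_force: [-8.1, 0.8, 23.8]
gripper_width: 0.0278
gripper_force: 55.0
```

```bash
python3 tip.py .6187 .0317 .0235 -54
```

```text
tcp [0.6193 0.0287 0.1741] rot [-1.7988e+02 -1.7000e-01 -5.4560e+01] F [-8.1  0.8 23.8] M [-0.1   4.01  0.03] j6 14.6
dp [-0.5 -1.3 -0.4] roll -0.01
```

Call:
send_rows --steps '[{"dp": [0,0.2,0.2],"roll": 0.18,"jaw": 10},{"dp": [-0.3,0.5,0.4],"roll": 0.36,"jaw": 10},{"dp": [-0.5,0.8,0.6],"roll": 0.54,"jaw": 10},{"dp": [-0.8,1.1,0.8],"roll": 0.72,"jaw": 10},{"dp": [-1.1,1.4,0.9],"roll": 0.9,"jaw": 10}]'

```text
time_s: 30.95
tcp_pos: [0.6172, 0.0293, 0.1733]
eef_rot: [-179.8, 0.0, -106.1]
contact_force: [-7.1, 2.2, 24.4]
gripper_width: 0.0278
gripper_force: 55.0
```

Call:
send_rows --steps '[{"dp": [0,0.4,0.2],"roll": 0.18,"jaw": 10},{"dp": [-0.1,0.8,0.4],"roll": 0.36,"jaw": 10},{"dp": [-0.3,1.2,0.6],"roll": 0.54,"jaw": 10},{"dp": [-0.6,1.5,0.8],"roll": 0.72,"jaw": 10},{"dp": [-0.9,1.8,0.9],"roll": 0.9,"jaw": 10}]'

```text
time_s: 31.58
tcp_pos: [0.6163, 0.0309, 0.1725]
eef_rot: [-179.9, 0.2, -157.7]
contact_force: [-7.1, 1.3, 23.9]
gripper_width: 0.028
gripper_force: 55.0
```

```bash
python3 tip.py .6187 .0317 .0235 -158
```

```text
tcp [0.6163 0.0309 0.1725] rot [-179.91    0.22 -157.69] F [-7.1  1.3 23.9] M [0.96 3.75 0.07] j6 -88.8
dp [-0.3 -0.1 -2. ] roll 0.005
```

Rate is right. One more stroke, then re-index by a half turn.

Call:
send_rows --steps '[{"dp": [0,0.4,0.2],"roll": 0.18,"jaw": 10},{"dp": [-0.1,0.8,0.4],"roll": 0.36,"jaw": 10},{"dp": [-0.3,1.2,0.6],"roll": 0.54,"jaw": 10},{"dp": [-0.6,1.5,0.8],"roll": 0.72,"jaw": 10},{"dp": [-0.9,1.8,0.9],"roll": 0.9,"jaw": 10}]'

```text
time_s: 32.2
tcp_pos: [0.6164, 0.0326, 0.1716]
eef_rot: [179.9, 0.2, 150.7]
contact_force: [-8.2, 0.3, 24.3]
gripper_width: 0.0279
gripper_force: 55.0
```

Call:
send_rows --steps '[{"dp": [0,0.4,0.2],"roll": 0.18,"jaw": 10},{"dp": [0,0.7,0.4],"roll": 0.34,"jaw": 10},{"dp": [0,0.6,-1],"roll": 0.28,"jaw": 10},{"dp": [0,0.5,-4],"roll": 0.22,"jaw": 10}]'

```text
time_s: 32.7
tcp_pos: [0.6161, 0.0332, 0.1726]
eef_rot: [179.9, 0.1, 138.5]
contact_force: [-0.8, 0.6, -1.3]
gripper_width: 0.028
gripper_force: 55.0
```

```bash
python3 tip.py .6187 .0317 .0235 -222
```

```text
tcp [0.6161 0.0332 0.1726] rot [1.7990e+02 7.0000e-02 1.3851e+02] F [-0.8  0.6 -1.3] M [-0.04 -0.19 -0.04] j6 -152.7
dp [-0.7  0.6 -1.9] roll 0.009
```

Call:
send_rows --steps '[{"dp": [0,0,-8],"roll": 0,"jaw": 10},{"dp": [0,0,-15],"roll": 0,"jaw": 10},{"dp": [0,0,-15],"roll": -0.18,"jaw": 10},{"dp": [0,0,-15],"roll": -0.36,"jaw": 10},{"dp": [0,0,-15],"roll": -0.5,"jaw": 10}]'

```text
time_s: 33.33
tcp_pos: [0.6157, 0.0332, 0.1864]
eef_rot: [-180.0, -0.0, 167.3]
contact_force: [-0.7, 0.5, -0.3]
gripper_width: 0.0277
gripper_force: 55.0
```

Call:
send_rows --steps '[{"dp": [0,0,0],"roll": -0.18,"jaw": 10},{"dp": [0,0,0],"roll": -0.36,"jaw": 10},{"dp": [0,0,0],"roll": -0.54,"jaw": 10},{"dp": [0,0,0],"roll": -0.72,"jaw": 10},{"dp": [0,0,0],"roll": -0.9,"jaw": 10}]'

```text
time_s: 33.95
tcp_pos: [0.6157, 0.0332, 0.1864]
eef_rot: [180.0, -0.0, -141.1]
contact_force: [0.1, -0.3, -2.9]
gripper_width: 0.0278
gripper_force: 55.0
```

Call:
send_rows --steps '[{"dp": [0,0,0],"roll": -0.18,"jaw": 10},{"dp": [0,0,0],"roll": -0.36,"jaw": 10},{"dp": [0,0,0],"roll": -0.54,"jaw": 10},{"dp": [0,0,0],"roll": -0.72,"jaw": 10},{"dp": [0,0,0],"roll": -0.9,"jaw": 10}]'

```text
time_s: 34.58
tcp_pos: [0.6157, 0.0332, 0.1864]
eef_rot: [180.0, -0.0, -89.6]
contact_force: [-0.0, -0.4, -1.4]
gripper_width: 0.0278
gripper_force: 55.0
```

Call:
send_rows --steps '[{"dp": [0,0,0],"roll": -0.18,"jaw": 10},{"dp": [0,0,0],"roll": -0.36,"jaw": 10},{"dp": [0,0,0],"roll": -0.54,"jaw": 10},{"dp": [0,0,0],"roll": -0.72,"jaw": 10},{"dp": [0,0,0],"roll": -0.9,"jaw": 10}]'

```text
time_s: 35.2
tcp_pos: [0.6157, 0.0332, 0.1864]
eef_rot: [180.0, 0.0, -38.0]
contact_force: [0.5, -0.7, -2.0]
gripper_width: 0.0278
gripper_force: 55.0
```

```bash
python3 tip.py .618 .0317 .0215 -38
```

```text
tcp [0.6157 0.0332 0.1864] rot [ 1.800e+02  1.000e-02 -3.798e+01] F [ 0.5 -0.7 -2. ] M [ 0.08 -0.04  0.02] j6 30.8
dp [ 5.1 -0.2 13.9] roll 0.0
```

Call:
send_rows --steps '[{"dp": [5,0,0],"roll": 0,"jaw": 10},{"dp": [5,0,5],"roll": 0,"jaw": 10},{"dp": [5,0,10],"roll": 0,"jaw": 10},{"dp": [5,0,14],"roll": 0,"jaw": 10},{"dp": [5,0,16],"roll": 0,"jaw": 10}]'

```text
time_s: 35.83
tcp_pos: [0.6197, 0.0299, 0.1716]
eef_rot: [180.0, -0.1, -38.3]
contact_force: [-5.2, 1.4, 16.5]
gripper_width: 0.028
gripper_force: 55.0
```

Call:
send_rows --steps '[{"dp": [0,0,1],"roll": 0,"jaw": 10},{"dp": [0,0,2.5],"roll": 0.05,"jaw": 10},{"dp": [0,0.2,2.5],"roll": 0.15,"jaw": 10}]'

```text
time_s: 36.2
tcp_pos: [0.6201, 0.0295, 0.1713]
eef_rot: [-179.9, -0.2, -47.0]
contact_force: [-6.3, -0.9, 21.0]
gripper_width: 0.0277
gripper_force: 55.0
```

```bash
python3 tip.py .618 .0317 .0215 -46
```

```text
tcp [0.6201 0.0295 0.1713] rot [-1.7992e+02 -1.6000e-01 -4.6970e+01] F [-6.3 -0.9 21. ] M [-0.17  3.14  0.07] j6 22.2
dp [-0.7  0.  -1.2] roll -0.017
```

Seated again. Turn to the stop.

Call:
send_rows --steps '[{"dp": [-0.5,0.4,0.2],"roll": 0.18,"jaw": 10},{"dp": [-0.6,0.8,0.4],"roll": 0.36,"jaw": 10},{"dp": [-0.8,1.2,0.6],"roll": 0.54,"jaw": 10},{"dp": [-1.1,1.5,0.8],"roll": 0.72,"jaw": 10},{"dp": [-1.4,1.8,0.9],"roll": 0.9,"jaw": 10}]'

```text
time_s: 36.83
tcp_pos: [0.6177, 0.0295, 0.1705]
eef_rot: [-179.8, -0.0, -98.7]
contact_force: [-7.3, 0.1, 22.0]
gripper_width: 0.0276
gripper_force: 55.0
```

```bash
python3 tip.py .618 .0317 .0215 -99
```

```text
tcp [0.6177 0.0295 0.1705] rot [-179.83   -0.    -98.73] F [-7.3  0.1 22. ] M [0.64 3.62 0.07] j6 -29.6
dp [ 0.1  0.1 -2. ] roll 0.005
```

Call:
send_rows --steps '[{"dp": [0,0.4,0.1],"roll": 0.15,"jaw": 10},{"dp": [-0.1,0.7,0.2],"roll": 0.3,"jaw": 10},{"dp": [-0.3,1.0,0.3],"roll": 0.45,"jaw": 10}]'

```text
time_s: 37.2
tcp_pos: [0.6168, 0.0301, 0.1701]
eef_rot: [-179.9, 0.1, -124.5]
contact_force: [-6.9, 0.6, 21.2]
gripper_width: 0.028
gripper_force: 55.0
```

```bash
python3 tip.py .618 .0317 .0215 -125
```

```text
tcp [0.6168 0.0301 0.1701] rot [-1.7985e+02  7.0000e-02 -1.2446e+02] F [-6.9  0.6 21.2] M [0.73 3.5  0.12] j6 -55.4
dp [ 0.3 -0.1 -2.4] roll 0.009
```

Call:
send_rows --steps '[{"dp": [0,0.4,0.1],"roll": 0.15,"jaw": 10},{"dp": [-0.1,0.6,0.2],"roll": 0.25,"jaw": 10}]'

```text
time_s: 37.45
tcp_pos: [0.6164, 0.0306, 0.1699]
eef_rot: [-179.9, 0.1, -138.7]
contact_force: [-7.1, 0.7, 20.8]
gripper_width: 0.0278
gripper_force: 55.0
```

```bash
python3 tip.py .618 .0317 .0215 -140
```

```text
tcp [0.6164 0.0306 0.1699] rot [-1.7987e+02  1.2000e-01 -1.3873e+02] F [-7.1  0.7 20.8] M [0.81 3.42 0.07] j6 -69.8
dp [ 0.3 -0.2 -2.6] roll 0.022
```

Call:
send_rows --steps '[{"dp": [0,0.4,0.2],"roll": 0.15,"jaw": 10},{"dp": [-0.1,0.7,0.4],"roll": 0.3,"jaw": 10}]'

```text
time_s: 37.7
tcp_pos: [0.6162, 0.0312, 0.1696]
eef_rot: [-179.9, 0.2, -156.0]
contact_force: [-7.6, 2.1, 21.9]
gripper_width: 0.0276
gripper_force: 55.0
```

```bash
python3 tip.py .618 .0317 .0215 -155
```

```text
tcp [0.6162 0.0312 0.1696] rot [-1.7991e+02  1.7000e-01 -1.5596e+02] F [-7.6  2.1 21.9] M [0.94 3.57 0.29] j6 -87.1
dp [ 0.4 -0.4 -2.9] roll -0.017
```

Call:
send_rows --steps '[{"dp": [0,0.4,0.1],"roll": 0.15,"jaw": 10},{"dp": [-0.1,0.6,0.2],"roll": 0.25,"jaw": 10}]'

```text
time_s: 37.95
tcp_pos: [0.6162, 0.0317, 0.1696]
eef_rot: [-179.9, 0.2, -170.2]
contact_force: [-7.4, 0.7, 22.4]
gripper_width: 0.0278
gripper_force: 55.0
```

```bash
python3 tip.py .618 .0317 .0215 -170
```

```text
tcp [0.6162 0.0317 0.1696] rot [-179.92    0.19 -170.19] F [-7.4  0.7 22.4] M [0.26 3.17 0.56] j6 -101.4
dp [ 0.5 -0.3 -2.9] roll -0.003
```

Both screws are on their stops at the same depth (TCP z 0.1696). Lift and return the driver.

Call:
send_rows --steps '[{"dp": [0,0,0],"roll": -0.15,"jaw": 10},{"dp": [0,0,-4],"roll": -0.2,"jaw": 10},{"dp": [0,0,-40],"roll": -0.3,"jaw": 10},{"dp": [0,0,-90],"roll": -0.48,"jaw": 10},{"dp": [0,0,-138],"roll": -0.66,"jaw": 10}]'

```text
time_s: 38.58
tcp_pos: [0.6151, 0.0317, 0.3051]
eef_rot: [180.0, -0.0, -131.9]
contact_force: [0.7, 0.4, -1.1]
gripper_width: 0.0278
gripper_force: 55.0
```

Call:
send_rows --steps '[{"dp": [0,0,0],"roll": -0.18,"jaw": 10},{"dp": [0,0,0],"roll": -0.36,"jaw": 10},{"dp": [0,0,0],"roll": -0.45,"jaw": 10}]'

```text
time_s: 38.95
tcp_pos: [0.6151, 0.0318, 0.3036]
eef_rot: [180.0, 0.0, -106.2]
contact_force: [-0.0, 0.8, -1.6]
gripper_width: 0.0279
gripper_force: 55.0
```

```bash
python3 tip.py .6541 .283 .149 -106;  python3 - <<'E'
from h import *
from slots import slots
for n in('scene','side','wrist'): c=cap(n,'a_'+n)
E
```

```text
tcp [0.6151 0.0318 0.3036] rot [ 179.99    0.   -106.25] F [-0.   0.8 -1.6] M [ 0.09 -0.04  0.03] j6 -37.3
dp [-249.8   32.8    3.6] roll -0.004
```

Call:
send_rows --steps '[{"dp": [-50,6,0],"roll": 0,"jaw": 10},{"dp": [-100,12,0],"roll": 0,"jaw": 10},{"dp": [-160,20,0],"roll": 0,"jaw": 10},{"dp": [-220,28,0],"roll": 0,"jaw": 10},{"dp": [-250,33,0],"roll": 0,"jaw": 10}]'

```text
time_s: 39.72
tcp_pos: [0.6542, 0.284, 0.3027]
eef_rot: [180.0, -0.0, -106.5]
contact_force: [-0.1, -1.0, -0.4]
gripper_width: 0.0278
gripper_force: 55.0
```

Call:
send_rows --steps '[{"dp": [0,0,0],"roll": 0,"jaw": 10}]'

```text
time_s: 39.85
tcp_pos: [0.6541, 0.2834, 0.3022]
eef_rot: [179.9, -0.1, -106.4]
contact_force: [-0.4, -1.4, -2.1]
gripper_width: 0.028
gripper_force: 55.0
```

```bash
python3 tip.py .6541 .283 .085 -106;  python3 - <<'E'
from h import *
c=cap('scene','s20');d=cap('side','s21')
# tip px: predicted; find lowest blade rows by diff to earlier empty-stand images is skipped: use the shank column centroid under the collar
p=np.array(r.get_state()['tcp_pos']);y=np.radians(-106)
t=p-[.0023*np.cos(y),.0023*np.sin(y),.151]
print('pred tip',t,proj(c,[t]),proj(d,[t]))
for cc,n in((c,'sc'),(d,'si')):
    u,v=proj(cc,[t])[0].round().astype(int)
    print(n,u,v);g=cv2.cvtColor(cc['image'],cv2.COLOR_BGR2HSV)
    print(g[v-9:v+5,u-7:u+8,1] if n=='sc' else cc['image'][v-6:v+4,u-7:u+8,1])
E
```

```text
tcp [0.6541 0.2834 0.3022] rot [ 1.7993e+02 -7.0000e-02 -1.0644e+02] F [-0.4 -1.4 -2.1] M [-0.    0.02  0.  ] j6 -55.5
dp [ 2.6 -0.2 66.2] roll -0.008
pred tip [0.65480529 0.28314949 0.15220366] [[350.24263465 276.26671193]] [[302.24642352 113.3735025 ]]
sc 350 276
[[ 20  23  22  21  20  19  21  21  15  24  24  22  21  21  21]
 [ 22  21  20  20  22  22  23  21  24  20  25  21  21  21  21]
 [ 21  22  22  22  22  21  21  19  22  20  16  31  22  20  22]
 [ 22  21  21  20  19  21  21  19  21  16  43 105 106  21  22]
 [ 20  19  20  19  20  20  28  33  22  20   7 113 182  38  19]
 [ 22  20  19  20  27  54 105  39  19  20  22  30 128 145  21]
 [ 19  24  43  74 111 121  12   9  18  16   8  81 138 163  43]
 [ 46 102 126 147 151  98  11   7  22  20  12  86 129 141 141]
 [141 148 146 137 143  64   8  16  12  16  12  85 135 133 145]
 [137 135 124 134 152  56  24  16  20  12   7  99 133 127 135]
 [129 124 133 122 136  21   7  16  19  44 111 138 128 129 124]
 [126 124 133 131 135  78  75 102 128 131 139 137 128 139 145]
 [122 129 127 131 119 128 124 138 136 126 140 145 148 114 134]
 [130 124 118 133 126 126 131 129 146 141 131 117 126 129 119]]
si 302 113
[[147 155 167 183 194 175 132 102 107 117 139 146 137 131 129]
 [188 198 202 207 202 165 119 102 106 109 125 138 147 156 167]
 [207 211 214 211 200 165 114 107 105 105 113 126 129 138 144]
 [212 212 213 211 201 164 114 104 104 105 112 116 120 121 124]
 [213 212 211 212 200 160 114 107 104 109 112 115 118 117 120]
 [211 211 212 212 198 163 114 104 106 120 144 145 136 128 127]
 [214 213 214 211 202 167 124 108 104 112 129 140 163 169 161]
 [212 213 212 212 209 193 167 137 107 105 114 126 136 140 140]
 [212 213 212 211 211 207 200 180 137 111 112 117 119 122 124]
 [212 213 214 212 212 211 210 191 148 112 110 113 117 119 122]]
```

Call:
send_rows --steps '[{"dp": [2.6,0,0],"roll": 0,"jaw": 10},{"dp": [2.6,0,30],"roll": 0,"jaw": 10},{"dp": [2.6,0,50],"roll": 0,"jaw": 10},{"dp": [2.6,0,60],"roll": 0,"jaw": 10},{"dp": [2.6,0,70],"roll": 0,"jaw": 10}]'

```text
time_s: 40.58
tcp_pos: [0.6541, 0.2778, 0.2343]
eef_rot: [-179.9, 0.0, -106.5]
contact_force: [-0.5, 0.2, -1.0]
gripper_width: 0.0279
gripper_force: 55.0
```

```bash
python3 tip.py .6541 .283 .012 -106
```

```text
tcp [0.6541 0.2778 0.2343] rot [-1.7994e+02  5.0000e-02 -1.0650e+02] F [-0.5  0.2 -1. ] M [ 0.13 -0.08 -0.02] j6 -55.2
dp [-2.6  1.5 71.3] roll -0.009
```

Call:
send_rows --steps '[{"dp": [-2.6,1,10],"roll": 0,"jaw": 10},{"dp": [-2.6,1,30],"roll": 0,"jaw": 10},{"dp": [-2.6,1,50],"roll": 0,"jaw": 10},{"dp": [-2.6,1,62],"roll": 0,"jaw": 10},{"dp": [-2.6,1,68],"roll": 0,"jaw": 10}]'

```text
time_s: 41.2
tcp_pos: [0.6534, 0.2812, 0.1652]
eef_rot: [180.0, -0.0, -106.4]
contact_force: [-0.3, -0.5, -0.8]
gripper_width: 0.0275
gripper_force: 55.0
```

```bash
python3 tip.py .6541 .283 .01 -106
```

```text
tcp [0.6534 0.2812 0.1652] rot [ 1.7999e+02 -2.0000e-02 -1.0644e+02] F [-0.3 -0.5 -0.8] M [ 0.1  -0.09 -0.01] j6 -55.4
dp [ 0.4 -0.2  4.2] roll -0.008
```

Call:
send_rows --steps '[{"dp": [0,0,2],"roll": 0,"jaw": 10},{"dp": [0,0,4],"roll": 0,"jaw": 10},{"dp": [0,0,4],"roll": 0,"jaw": 40},{"dp": [0,0,4],"roll": 0,"jaw": 70},{"dp": [0,0,4],"roll": 0,"jaw": 100}]' --newtons 30

```text
time_s: 41.82
tcp_pos: [0.6535, 0.2812, 0.162]
eef_rot: [-180.0, 0.0, -106.4]
contact_force: [-0.2, 1.2, 0.6]
gripper_width: 0.0496
gripper_force: 0.0
```

Call:
send_rows --steps '[{"dp": [0,0,0],"roll": 0,"jaw": 100},{"dp": [0,0,0],"roll": 0,"jaw": 100},{"dp": [0,0,-30],"roll": 0,"jaw": 100},{"dp": [0,0,-80],"roll": 0,"jaw": 100},{"dp": [0,0,-140],"roll": 0,"jaw": 100}]'

```text
time_s: 42.45
tcp_pos: [0.6529, 0.2809, 0.3022]
eef_rot: [179.9, -0.1, -106.4]
contact_force: [1.8, 0.9, -0.0]
gripper_width: 0.0872
gripper_force: 0.0
```

Run:
```python
from h import *
c=cap('scene','s22');d=cap('side','s23')
a=cv2.imread('pics/s4.png').astype(int);dif=np.abs(a-c['image'].astype(int)).sum(2)
u,v=proj(c,[(.654,.282,.15)])[0].astype(int);
print('stand area diff',dif[v-15:v+50,u-20:u+20].mean(), 'support area diff',dif[110:165,225:300].mean())
# black support mask in scene
g=cv2.cvtColor(c['image'],cv2.COLOR_BGR2HSV)[...,2];m=(g<75).astype(np.uint8);m[:, :230]=0;m[:110]=0;m[165:]=0;m[:,295:]=0
ys,xs=np.nonzero(m);print(len(xs),xs.min(),xs.max(),ys.min(),ys.max())
for i in range(ys.min(),ys.max()+1): print(i,''.join('#' if m[i,j] else '.' for j in range(230,295)))
g=cv2.cvtColor(d['image'],cv2.COLOR_BGR2HSV)[...,2];m=(g<95)
for i in range(255,350,2): print(i,''.join('#' if m[i,j] else '.' for j in range(370,475)))
s=r.get_state();print(s['tcp_pos'],s['gripper_width'])
```

```text
stand area diff 20.241153846153846 support area diff 25.824484848484847
470 230 288 110 164
110 ###################..............................................
111 ##################...............................................
112 ###############..................................................
113 ############.....................................................
114 .....#...........................................................
115 .................................................................
116 .................................................................
117 .................................................................
118 .................................................................
119 ...................##............................................
120 ...................###...........................................
121 ....................###..........................................
122 ....................####.........................................
123 ....................####.................................#.......
124 ....................####
[... 7476 characters left out ...]
...........................................................................#######.............
341 ....................................................................................#######..............
343 ....................................................................................#######..............
345 ......................................................................................####...............
347 .........................................................................................................
349 .........................................................................................................
[0.6560913  0.28196183 0.31063052] 0.08787242970174737
```

Run:
```python
from h import *
c=cap('scene');d=cap('side')
A=np.array([onz(c,p,.048)[:2] for p in [(250,120),(286.5,124.5),(276.5,150),(237.5,145)]])
B=np.array([onz(d,p,.048)[:2] for p in [(392.5,268),(463,280),(459,329),(382,319)]])
for n,Q in(('sc',A),('si',B)):
    print(n,Q.round(3).tolist(),Q.mean(0).round(4),[round(np.degrees(np.arctan2(*(Q[i]-Q[i-2])[::-1]))%90,1) for i in range(4)],np.linalg.norm(Q[0]-Q[2]),np.linalg.norm(Q[1]-Q[3]))
```

```text
sc [[0.464, -0.46], [0.376, -0.35], [0.483, -0.264], [0.572, -0.374]] [ 0.474  -0.3621] [np.float64(84.6), np.float64(83.1), np.float64(84.6), np.float64(83.1)] 0.19626511906089555 0.19760152591722752
si [[0.479, -0.272], [0.565, -0.386], [0.456, -0.466], [0.363, -0.362]] [ 0.4657 -0.3717] [np.float64(83.2), np.float64(83.3), np.float64(83.2), np.float64(83.3)] 0.19496155772264004 0.20317100313439215
```

Run:
```python
from h import *
goto(.52,.0,.30,-80)
goto(.39,-.266,.25,-51.5,cur=(.52,.0,.30,-80))
```

```text
dp [307.9  48.6   2.6] roll -0.462
dp [239.4 174.2  50. ] roll -0.497
```

Call:
send_rows --steps '[{"dp": [61,10,0],"roll": -0.09,"jaw": 100},{"dp": [122,20,0],"roll": -0.18,"jaw": 100},{"dp": [183,30,0],"roll": -0.28,"jaw": 100},{"dp": [244,40,0],"roll": -0.37,"jaw": 100},{"dp": [305,49,0],"roll": -0.46,"jaw": 100}]'

```text
time_s: 43.28
tcp_pos: [0.5182, 0.0008, 0.3004]
eef_rot: [179.9, -0.0, -79.9]
contact_force: [1.0, -0.9, -0.3]
gripper_width: 0.0872
gripper_force: 0.0
```

Call:
send_rows --steps '[{"dp": [48,35,10],"roll": -0.1,"jaw": 100},{"dp": [96,70,20],"roll": -0.2,"jaw": 100},{"dp": [144,105,30],"roll": -0.3,"jaw": 100},{"dp": [192,140,40],"roll": -0.4,"jaw": 100},{"dp": [239,174,50],"roll": -0.5,"jaw": 100}]'

```text
time_s: 43.9
tcp_pos: [0.388, -0.2641, 0.2505]
eef_rot: [180.0, 0.1, -51.2]
contact_force: [0.7, -0.2, -0.2]
gripper_width: 0.0878
gripper_force: 0.0
```

Call:
send_rows --steps '[{"dp": [0,0,0],"roll": 0,"jaw": 100}]'

```text
time_s: 44.02
tcp_pos: [0.3866, -0.2652, 0.2496]
eef_rot: [179.9, 0.2, -51.7]
contact_force: [0.2, -0.1, 0.2]
gripper_width: 0.0872
gripper_force: 0.0
```

Run:
```python
from h import *
s=r.get_state();print(s['tcp_pos'],s['eef_rot'],s['joints'])
c=cap('wrist','w10');im=c['image']
g=cv2.cvtColor(im,cv2.COLOR_BGR2HSV)[...,2];m=(g<70).astype(np.uint8)
u,v=proj(c,[(.47,-.367,.048)])[0];print(u,v)
m[232:]=0
n,l,st,ce=cv2.connectedComponentsWithStats(m)
for i in range(1,n):
    if st[i,4]>200: print(i,st[i],ce[i].round(1))
# hole of ring
cs,h=cv2.findContours(m,cv2.RETR_CCOMP,cv2.CHAIN_APPROX_NONE)
for k,hh in zip(cs,h[0]):
    if hh[3]>=0 and cv2.contourArea(k)>150:
        e=cv2.fitEllipse(k);print('hole',np.round(e[0],1),np.round(e[1],1),onz(c,e[0],.048).round(4),onz(c,e[0],.041).round(4))
```

```text
[ 0.38657445 -0.26515878  0.24963079] [179.85813112   0.19255949 -51.66262489] [-1.03129943e+01  4.73695572e-01 -2.32666157e+01 -2.25882629e-02
 -6.64979692e+01  4.86596587e+01]
318.0536603151376 65.05736591960721
1 [  18    0   92   31 1694] [74.5 11.8]
2 [  80    0   93   56 3204] [137.   27.5]
3 [ 249    0  132  134 3100] [315.2  63.2]
4 [  0  45   8  36 205] [ 2.8 63.2]
5 [   0   67  274  165 2172] [136.7 145.5]
13 [ 172  191   51   41 1469] [199.6 211.5]
hole [315.1  63.2] [40.3 44.2] [ 0.4737 -0.3665  0.048 ] [ 0.4744 -0.3673  0.041 ]
```

View pics/w10.png

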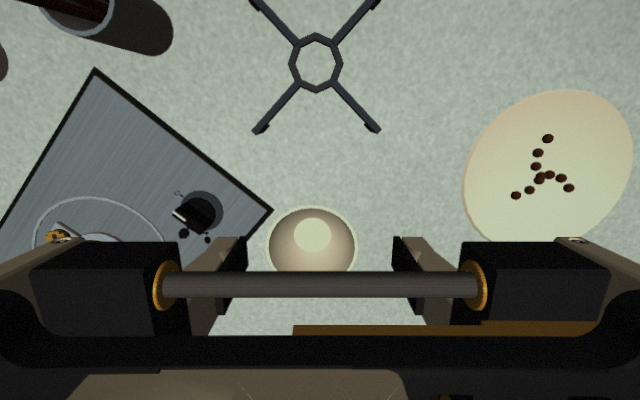

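Last view: pan support at (315,63), octagonal ring with flat sides facing the jaws, bars on the diagonals; knob at (195,212), pointer away. Descend on the ring.

Run:
```python
from h import *
goto(.4737,-.3665,.045,-51.7)
```

```text
dp [134.1  -4.2 204.9] roll 0.0
```

Call:
send_rows --steps '[{"dp": [50,-2,0],"roll": 0,"jaw": 100},{"dp": [100,-4,20],"roll": 0,"jaw": 100},{"dp": [134,-4,70],"roll": 0,"jaw": 100},{"dp": [134,-4,120],"roll": 0,"jaw": 100},{"dp": [134,-4,150],"roll": 0,"jaw": 100}]'

```text
time_s: 44.7
tcp_pos: [0.4757, -0.3635, 0.0979]
eef_rot: [179.9, 0.2, -51.5]
contact_force: [-0.2, 0.7, -0.1]
gripper_width: 0.0877
gripper_force: 0.0
```

Run:
```python
from h import *
goto(.4737,-.3665,.046,-51.7);goto(.4737,-.3665,.046,-51.7)
```

```text
dp [ 1.3  3.3 51.9] roll 0.004
dp [ 1.3  3.3 51.9] roll 0.004
```

Call:
send_rows --steps '[{"dp": [1,2.5,20],"roll": 0,"jaw": 100},{"dp": [1,2.5,40],"roll": 0,"jaw": 100},{"dp": [1,2.5,50],"roll": 0,"jaw": 100},{"dp": [1,2.5,52],"roll": 0,"jaw": 90},{"dp": [1,2.5,52],"roll": 0,"jaw": 75}]' --newtons 30

```text
time_s: 45.32
tcp_pos: [0.4757, -0.3673, 0.0502]
eef_rot: [-180.0, -0.0, -51.4]
contact_force: [-1.4, -0.1, 0.5]
gripper_width: 0.0739
gripper_force: 0.0
```

Call:
send_rows --steps '[{"dp": [0,0,0],"roll": 0,"jaw": 55},{"dp": [0,0,0],"roll": 0,"jaw": 50},{"dp": [0,0,0],"roll": 0,"jaw": 50},{"dp": [0,0,0],"roll": 0,"jaw": 50},{"dp": [0,0,0],"roll": 0,"jaw": 50}]'

```text
time_s: 45.95
tcp_pos: [0.4754, -0.3677, 0.0505]
eef_rot: [-180.0, -0.1, -51.4]
contact_force: [-2.0, 0.7, 6.1]
gripper_width: 0.0601
gripper_force: 30.0
```

Run:
```python
from h import *
s=r.get_state();print(s['tcp_pos'],s['eef_rot'],s['gripper_width'],s['gripper_force'],s['contact_force'],s['moment'])
```

```text
[ 0.47540437 -0.36770864  0.05050226] [-1.79979264e+02 -5.10329318e-02 -5.14354517e+01] 0.06008859946513076 30.001113563776016 [-1.99190364  0.72374891  6.09650332] [ 0.38456829  0.51962056 -0.01904084]
```

Call:
send_rows --steps '[{"dp": [0,0,-5],"roll": 0,"jaw": 50},{"dp": [0,0,-20],"roll": 0,"jaw": 50},{"dp": [0,0,-60],"roll": 0,"jaw": 50},{"dp": [0,0,-110],"roll": 0,"jaw": 50},{"dp": [0,0,-140],"roll": 0,"jaw": 50}]'

```text
time_s: 46.58
tcp_pos: [0.4758, -0.3679, 0.1934]
eef_rot: [-179.9, -0.2, -51.4]
contact_force: [-0.2, 0.1, -2.8]
gripper_width: 0.0601
gripper_force: 30.0
```

Run:
```python
from h import *
s=r.get_state();print(s['tcp_pos'],s['eef_rot'],s['gripper_width'],s['contact_force'],s['moment'])
c=cap('scene','s30');d=cap('side','s31')
goto(.518,-.167,.19,-51.4)
goto(.5602,.033,.19,-51.4,cur=(.518,-.167,.19,-51.4))
g=cv2.cvtColor(d['image'],cv2.COLOR_BGR2HSV)[...,2];m=(g<85);u,v=proj(d,[(.4737,-.366,.185)])[0].astype(int);print(u,v)
for i in range(v-40,v+65,3): print(i,''.join('#' if m[i,j] else '.' for j in range(u-60,u+60,1)))
```

```text
[ 0.47580095 -0.36788502  0.19341411] [-179.91186831   -0.18118445  -51.42980872] 0.06007372138801891 [-0.22620697  0.14161586 -2.78615512] [-0.0191884  -0.15943236  0.00906922]
dp [-132.  -157.7    4.5] roll -0.0
dp [-130.  -157.8   -0. ] roll 0.0
434 237
197 .......................................................######...########################.#######........................
200 .......................................................####..................####..#####....###.........................
203 .......................................................####.................###.....####...###..........................
206 ...............................................################.#..........####....#####..###...........................
209 ........................#####.................####################################.#########............................
212 .........................#########............#####..#########################################..........................
215 ........................#############........#############.##############################
[... 2831 characters left out ...]
...................................................#######.................
287 ........................................................................................................................
290 ........................................................................................................................
293 ........................................................................................................................
296 ........................................................................................................................
299 ........................................................................................................................
```

Call:
send_rows --steps '[{"dp": [-26,-32,0],"roll": 0,"jaw": 50},{"dp": [-52,-63,0],"roll": 0,"jaw": 50},{"dp": [-79,-95,0],"roll": 0,"jaw": 50},{"dp": [-105,-126,0],"roll": 0,"jaw": 50},{"dp": [-132,-158,0],"roll": 0,"jaw": 50}]'

```text
time_s: 47.3
tcp_pos: [0.516, -0.1644, 0.1894]
eef_rot: [180.0, 0.0, -51.5]
contact_force: [0.5, 0.1, -3.2]
gripper_width: 0.0596
gripper_force: 30.0
```

Call:
send_rows --steps '[{"dp": [-26,-32,0],"roll": 0,"jaw": 50},{"dp": [-52,-63,0],"roll": 0,"jaw": 50},{"dp": [-79,-95,0],"roll": 0,"jaw": 50},{"dp": [-110,-132,0],"roll": 0,"jaw": 50},{"dp": [-130,-158,0],"roll": 0,"jaw": 50}]'

```text
time_s: 47.92
tcp_pos: [0.5586, 0.0362, 0.1894]
eef_rot: [180.0, 0.0, -51.4]
contact_force: [0.9, -1.4, -2.4]
gripper_width: 0.0596
gripper_force: 30.0
```

Call:
send_rows --steps '[{"dp": [0,0,0],"roll": 0,"jaw": 50},{"dp": [0,0,0],"roll": 0,"jaw": 50}]'

```text
time_s: 48.18
tcp_pos: [0.5583, 0.0342, 0.1893]
eef_rot: [179.9, 0.0, -51.4]
contact_force: [0.1, -0.6, -3.1]
gripper_width: 0.06
gripper_force: 30.0
```

Run:
```python
from h import *
s=r.get_state();print(s['tcp_pos'],s['eef_rot'],s['gripper_width'],s['contact_force'])
c=cap('scene','s32');d=cap('side','s33')
goto(.5602,.033,.0575,-51.4)
```

```text
[0.55827437 0.0341504  0.18926185] [ 1.79930545e+02  3.30705526e-02 -5.14233333e+01] 0.059957958252995665 [ 0.06000568 -0.55037855 -3.10164646]
dp [  1.6  -1.1 132.1] roll -0.001
```

Call:
send_rows --steps '[{"dp": [1.5,-1,40],"roll": 0,"jaw": 50},{"dp": [1.5,-1,80],"roll": 0,"jaw": 50},{"dp": [1.5,-1,110],"roll": 0,"jaw": 50},{"dp": [1.5,-1,122],"roll": 0,"jaw": 50},{"dp": [1.5,-1,128],"roll": 0,"jaw": 50}]'

```text
time_s: 48.9
tcp_pos: [0.5608, 0.0333, 0.0617]
eef_rot: [180.0, -0.0, -51.5]
contact_force: [0.4, 0.2, -1.6]
gripper_width: 0.0598
gripper_force: 30.0
```

Call:
send_rows --steps '[{"dp": [0,0,2],"roll": 0,"jaw": 50},{"dp": [0,0,4],"roll": 0,"jaw": 50},{"dp": [0,0,4],"roll": 0,"jaw": 50}]'

```text
time_s: 49.28
tcp_pos: [0.5609, 0.0339, 0.0583]
eef_rot: [-179.9, -0.0, -51.4]
contact_force: [0.1, -0.2, -2.5]
gripper_width: 0.0595
gripper_force: 30.0
```

Run:
```python
from h import *
s=r.get_state();print(s['tcp_pos'],s['eef_rot'],s['gripper_width'],s['contact_force'])
c=cap('wrist','w11')
```

```text
[0.56088696 0.03391742 0.05831217] [-1.79948767e+02 -1.57134243e-02 -5.14349223e+01] 0.05953878937171226 [ 0.093275   -0.24332693 -2.52829413]
```

Lower the last 2 mm, release gently, rise, and measure.

Call:
send_rows --steps '[{"dp": [0,0,1],"roll": 0,"jaw": 50},{"dp": [0,0,2],"roll": 0,"jaw": 50},{"dp": [0,0,2],"roll": 0,"jaw": 75},{"dp": [0,0,2],"roll": 0,"jaw": 100},{"dp": [0,0,2],"roll": 0,"jaw": 100}]'

```text
time_s: 49.95
tcp_pos: [0.5608, 0.0338, 0.0558]
eef_rot: [-180.0, -0.0, -51.4]
contact_force: [-0.7, 0.2, 0.3]
gripper_width: 0.0805
gripper_force: 0.0
```

Call:
send_rows --steps '[{"dp": [0,0,0],"roll": 0,"jaw": 100},{"dp": [0,0,-30],"roll": 0,"jaw": 100},{"dp": [0,0,-80],"roll": 0,"jaw": 100},{"dp": [-50,0,-130],"roll": 0,"jaw": 100},{"dp": [-110,0,-180],"roll": 0,"jaw": 100}]'

```text
time_s: 50.58
tcp_pos: [0.503, 0.106, 0.2219]
eef_rot: [-180.0, -0.0, -51.5]
contact_force: [1.1, 1.8, -0.5]
gripper_width: 0.0881
gripper_force: 0.0
```

Call:
send_rows --steps '[{"dp": [0,0,0],"roll": 0,"jaw": 100},{"dp": [0,0,0],"roll": 0,"jaw": 100}]'

```text
time_s: 50.82
tcp_pos: [0.5031, 0.1058, 0.2203]
eef_rot: [-180.0, 0.0, -51.4]
contact_force: [1.0, 0.9, 0.7]
gripper_width: 0.0876
gripper_force: 0.0
```

Run:
```python
from h import *
s=r.get_state();print(s['tcp_pos'],s['eef_rot'],s['gripper_width'])
c=cap('wrist','w12');cap('scene','s34');cap('side','s35')
u,v=proj(c,[(.559,.0346,.054)])[0];print(u,v)
g=cv2.cvtColor(c['image'],cv2.COLOR_BGR2HSV)
V=g[...,2];u0,v0=int(u),int(v)
for i in range(max(0,v0-70),min(240,v0+70),3): print(i,''.join('#' if x<45 else ('+' if x<75 else '.') for x in V[i,u0-100:u0+100:2]))
```

```text
[0.50307585 0.10577743 0.22029344] [-1.79980299e+02  1.43858030e-02 -5.13941790e+01] 0.08756538945552447
321.3557587024597 104.22880656064089
34 .............++++++.............................................................+++++...............
37 ..............++++++..........................................................+++++#................
40 ................#+++++.......................................................+++++..................
43 ..................+++++....................................................++++++...................
46 ...................++++++.................................................+++++.....................
49 ....................++++++...............................................+++++......................
52 ......................++++++...........................................++++++.......................
55 .......................++++++.........................................+++++.........................
58 .........................+++++......................................++++++..........................
61 ...................
[... 3254 characters left out ...]
.........................................+++++........................
157 ..###..................++++.............................................++++++......................
160 ....###..............+++++................................................+++++....................#
163 ......###...........+++++..................................................+++++..................##
166 ........###.......+++++......................................................+++++..............###.
169 .........+##+....+++++........................................................+++++............##...
172 ...........###..++++...........................................................+++++.........###....
```

Ring centre is within about 1.5 mm of the burner. Now to the knob: turn to yaw −183° and measure it with the wrist camera.

Run:
```python
from h import *
c=cap('scene')
im=c['image'];g=cv2.cvtColor(im,cv2.COLOR_BGR2HSV)
m=np.zeros(g.shape[:2],np.uint8)
poly=proj(c,[(.347,.279,.022),(.559,.256,.022),(.576,.473,.022),(.359,.489,.022)]).astype(np.int32);cv2.fillPoly(m,[poly],1)
b=((g[...,2]>115)&(m>0)).astype(np.uint8);n,l,st,ce=cv2.connectedComponentsWithStats(b)
for i in range(1,n):
    if st[i,4]>30: print('cup blob',st[i],ce[i].round(1),onz(c,ce[i],.05).round(3))
a=cv2.imread('pics/s22.png').astype(int);u,v=proj(c,[(.654,.282,.15)])[0].astype(int)
print('stand diff',np.abs(a-im)[v-20:v+40,u-15:u+15].sum(2).mean())
goto(.55,.0,.22,-115)
goto(.60,-.122,.22,-183,cur=(.55,.0,.22,-115))
```

```text
cup blob [415 259  24  22 158] [426.  270.8] [0.449 0.367 0.05 ]
stand diff 17.825555555555557
dp [111.1  28.6  -0.8] roll 1.108
dp [ 89.4 -96.9  -0. ] roll 1.187
```

Call:
send_rows --steps '[{"dp": [22,6,0],"roll": 0.18,"jaw": 100},{"dp": [44,12,0],"roll": 0.36,"jaw": 100},{"dp": [66,18,0],"roll": 0.54,"jaw": 80},{"dp": [88,24,0],"roll": 0.72,"jaw": 60},{"dp": [111,29,0],"roll": 0.9,"jaw": 50}]'

```text
time_s: 51.65
tcp_pos: [0.55, -0.0007, 0.2193]
eef_rot: [179.9, -0.1, -103.4]
contact_force: [0.6, 0.6, -0.7]
gripper_width: 0.0632
gripper_force: 0.0
```

Run:
```python
from h import *
goto(.60,-.122,.22,-183)
```

```text
dp [106.4 -76.7  -0.7] roll 1.389
```

Call:
send_rows --steps '[{"dp": [22,-15,0],"roll": 0.18,"jaw": 45},{"dp": [44,-30,0],"roll": 0.36,"jaw": 45},{"dp": [66,-45,0],"roll": 0.54,"jaw": 45},{"dp": [88,-60,0],"roll": 0.72,"jaw": 45},{"dp": [106,-77,0],"roll": 0.9,"jaw": 45}]'

```text
time_s: 52.28
tcp_pos: [0.601, -0.1217, 0.2191]
eef_rot: [180.0, -0.1, -155.0]
contact_force: [0.8, 0.3, 0.6]
gripper_width: 0.0393
gripper_force: 0.0
```

Call:
send_rows --steps '[{"dp": [0,0,0],"roll": 0.18,"jaw": 45},{"dp": [0,0,0],"roll": 0.36,"jaw": 45},{"dp": [0,0,0],"roll": 0.49,"jaw": 45},{"dp": [0,0,0],"roll": 0.49,"jaw": 45}]'

```text
time_s: 52.78
tcp_pos: [0.6008, -0.1206, 0.2192]
eef_rot: [-180.0, -0.1, 177.3]
contact_force: [-0.3, -0.3, 0.0]
gripper_width: 0.039
gripper_force: 0.0
```

Run:
```python
from h import *
s=r.get_state();print(s['tcp_pos'],s['eef_rot'],s['gripper_width'],s['joints'])
c=cap('wrist','w13')
u,v=proj(c,[(.486,-.122,.052)])[0];print(u,v)
V=cv2.cvtColor(c['image'],cv2.COLOR_BGR2HSV)[...,2];u0,v0=int(u),int(v)
for i in range(max(0,v0-45),min(240,v0+50),2): print(i,''.join('#' if x<32 else ('+' if x<70 else ('W' if x>190 else '.')) for x in V[i,u0-60:u0+60]))
```

```text
[ 0.60080375 -0.12062697  0.21919928] [-1.79983027e+02 -1.13194155e-01  1.77339542e+02] 0.03899455900945723 [ 6.88573495e+00  1.56313520e+01 -9.22933457e+00 -2.23990732e-03
 -6.52537550e+01 -9.95452370e+01]
312.928347644719 75.7602799542286
30 WW.#####................................................................................................................
32 WW.#####................................................................................................................
34 WW.#####................................................................................................................
36 WW.+####................................................................................................................
38 WW.+####................................................................................................................
40 WWW.####+...............................................................................................................
42 WWW.####+.......................................................................................................
[... 4405 characters left out ...]
.................+.......................................................WW
116 WWWWWWW.####..........................................................................................................WW
118 WWWWWWW.####........................................................................................................WWWW
120 WWWWWWW.####........................................................................................................WWW.
122 WWWWWWW.####+......................................................................................................WWW..
124 WWWWWWWW####+......................................................................................................WWW..
```

Run:
```python
from h import *
c=cap('wrist')
for p,z in [((313.7,101.5),.052),((313.7,79.5),.052),((313.7,54),.052),((314,78),.023),((293,78),.023),((335,78),.023)]: print(p,onz(c,p,z).round(4))
print(onz(c,(313.7,90),.052),onz(c,(313.7,85),.052))
goto(.487,-.121,.10,-182.7)
```

```text
(313.7, 101.5) [ 0.5104 -0.1226  0.052 ]
(313.7, 79.5) [ 0.4896 -0.1215  0.052 ]
(313.7, 54) [ 0.4666 -0.1204  0.052 ]
(314, 78) [ 0.4848 -0.1215  0.023 ]
(293, 78) [ 0.4838 -0.1445  0.023 ]
(335, 78) [ 0.4858 -0.0985  0.023 ]
[ 0.49937532 -0.1220116   0.052     ] [ 0.49467903 -0.12177566  0.052     ]
dp [113.6  -5.6 119.8] roll 0.003
```

Call:
send_rows --steps '[{"dp": [50,-1,0],"roll": 0,"jaw": 45},{"dp": [100,-3,20],"roll": 0,"jaw": 45},{"dp": [113,-5,60],"roll": 0,"jaw": 45},{"dp": [113,-5,110],"roll": 0,"jaw": 45},{"dp": [113,-5,120],"roll": 0,"jaw": 45}]'

```text
time_s: 53.5
tcp_pos: [0.4858, -0.1199, 0.0981]
eef_rot: [-180.0, -0.3, 177.4]
contact_force: [0.2, -0.5, 0.3]
gripper_width: 0.0395
gripper_force: 0.0
```

Call:
send_rows --steps '[{"dp": [0,0,0],"roll": 0,"jaw": 45}]'

```text
time_s: 53.62
tcp_pos: [0.4884, -0.1198, 0.1006]
eef_rot: [-180.0, -0.1, 177.4]
contact_force: [0.3, -1.0, -0.3]
gripper_width: 0.0395
gripper_force: 0.0
```

Run:
```python
from h import *
print(r.get_state()['tcp_pos'],r.get_state()['gripper_width']);goto(.4875,-.1217,.042,-182.7)
```

```text
[ 0.4883741  -0.11980314  0.10064715] 0.03949521182117953
dp [ 0.7 -1.9 58.6] roll 0.002
```

Call:
send_rows --steps '[{"dp": [0.7,-1.9,20],"roll": 0,"jaw": 45},{"dp": [0.7,-1.9,40],"roll": 0,"jaw": 45},{"dp": [0.7,-1.9,54],"roll": 0,"jaw": 45},{"dp": [0.7,-1.9,58],"roll": 0,"jaw": 30},{"dp": [0.7,-1.9,58],"roll": 0,"jaw": 8}]' --newtons 40

```text
time_s: 54.25
tcp_pos: [0.4877, -0.1215, 0.0429]
eef_rot: [-180.0, 0.0, 177.4]
contact_force: [0.1, -0.3, 0.3]
gripper_width: 0.0248
gripper_force: 0.0
```

Call:
send_rows --steps '[{"dp": [0,0,0],"roll": 0,"jaw": 8},{"dp": [0,0,0],"roll": 0,"jaw": 8},{"dp": [0,0,0],"roll": 0,"jaw": 8},{"dp": [0,0,0],"roll": 0,"jaw": 8}]'

```text
time_s: 54.75
tcp_pos: [0.4877, -0.1215, 0.0427]
eef_rot: [180.0, 0.1, 177.4]
contact_force: [0.8, -0.5, 1.5]
gripper_width: 0.0136
gripper_force: 40.0
```

Run:
```python
from h import *
s=r.get_state();print(s['tcp_pos'],s['eef_rot'],s['contact_force'],s['moment'],s['gripper_width'],s['joints'][5])
```

```text
[ 0.4876774  -0.12148301  0.04274286] [1.79996508e+02 6.33912298e-02 1.77365550e+02] [ 0.77031071 -0.512466    1.47984739] [-0.11025831 -0.55958793 -0.06014336] 0.013634843252020306 -101.0993390809126
```

Gripped centrally. Push in.

Call:
send_rows --steps '[{"dp": [0,0,2],"roll": 0,"jaw": 8},{"dp": [0,0,4],"roll": 0,"jaw": 8},{"dp": [0,0,6],"roll": 0,"jaw": 8},{"dp": [0,0,7.5],"roll": 0,"jaw": 8},{"dp": [0,0,8.5],"roll": 0,"jaw": 8}]'

```text
time_s: 55.38
tcp_pos: [0.488, -0.1216, 0.0364]
eef_rot: [-180.0, 0.1, 177.4]
contact_force: [-10.8, 5.5, 44.7]
gripper_width: 0.0138
gripper_force: 40.0
```

Call:
send_rows --steps '[{"dp": [0,0,-1.5],"roll": 0,"jaw": 8},{"dp": [0,0,-1.5],"roll": -0.16,"jaw": 8},{"dp": [0,0,-1.5],"roll": -0.32,"jaw": 8},{"dp": [0,0,-1.5],"roll": -0.48,"jaw": 8},{"dp": [0,0,-1.5],"roll": -0.64,"jaw": 8}]'

```text
time_s: 56.0
tcp_pos: [0.4874, -0.1203, 0.0367]
eef_rot: [180.0, 0.1, -145.7]
contact_force: [-7.5, 13.8, 25.6]
gripper_width: 0.0139
gripper_force: 40.0
```

Run:
```python
from h import *
s=r.get_state();print(s['tcp_pos'],s['eef_rot'],s['contact_force'],s['moment'],s['gripper_width'],s['joints'][5])
```

```text
[ 0.48737519 -0.12028719  0.03672888] [ 1.79973286e+02  8.88681545e-02 -1.45668294e+02] [-7.47566242 13.7959297  25.57585483] [ 5.60872425  2.66551876 -0.07504555] 0.013885277635456435 -64.13383035819966
```

Call:
send_rows --steps '[{"dp": [-0.5,0.8,0],"roll": -0.16,"jaw": 8},{"dp": [-0.5,0.8,0],"roll": -0.32,"jaw": 8},{"dp": [-0.5,0.8,0],"roll": -0.48,"jaw": 8},{"dp": [-0.5,0.8,0],"roll": -0.64,"jaw": 8},{"dp": [-0.5,0.8,-2],"roll": -0.8,"jaw": 8}]'

```text
time_s: 56.62
tcp_pos: [0.4857, -0.1192, 0.0374]
eef_rot: [179.9, 0.1, -99.9]
contact_force: [-4.1, 11.7, 4.5]
gripper_width: 0.014
gripper_force: 40.0
```

Call:
send_rows --steps '[{"dp": [0,0,-1],"roll": -0.16,"jaw": 8},{"dp": [0,0,-2],"roll": -0.32,"jaw": 8},{"dp": [0,0,-3],"roll": -0.48,"jaw": 8},{"dp": [0,0,-4],"roll": -0.64,"jaw": 8},{"dp": [0,0,-4],"roll": -0.8,"jaw": 8}]'

```text
time_s: 57.25
tcp_pos: [0.4839, -0.1196, 0.0401]
eef_rot: [179.8, 0.3, -54.1]
contact_force: [-6.3, 9.0, 2.7]
gripper_width: 0.0139
gripper_force: 40.0
```

Run:
```python
from h import *
s=r.get_state();print(s['tcp_pos'],s['eef_rot'],s['contact_force'],s['moment'],s['gripper_width'],s['joints'][5])
goto(*s['tcp_pos'],-47.7)
```

```text
[ 0.48385384 -0.11962219  0.04011079] [179.78189544   0.25070307 -54.08414228] [-6.26768212  9.00689901  2.71498416] [ 3.41111147  2.27768447 -0.0713522 ] 0.01391871125030561 27.4271117491155
dp [0. 0. 0.] roll -0.111
```

Call:
send_rows --steps '[{"dp": [0,0,0],"roll": -0.11,"jaw": 8},{"dp": [0,0,-1],"roll": -0.11,"jaw": 8},{"dp": [0,0,-1],"roll": -0.11,"jaw": 8}]'

```text
time_s: 57.62
tcp_pos: [0.4836, -0.1198, 0.041]
eef_rot: [179.8, 0.3, -48.1]
contact_force: [-7.0, 8.6, 2.6]
gripper_width: 0.0138
gripper_force: 40.0
```

Call:
send_rows --steps '[{"dp": [0,0,0],"roll": 0,"jaw": 25},{"dp": [0,0,0],"roll": 0,"jaw": 40},{"dp": [0,0,0],"roll": 0,"jaw": 45},{"dp": [0,0,0],"roll": 0,"jaw": 45},{"dp": [0,0,-20],"roll": 0,"jaw": 45}]'

```text
time_s: 58.25
tcp_pos: [0.486, -0.1207, 0.0614]
eef_rot: [179.9, 0.1, -48.0]
contact_force: [0.1, 0.6, 1.0]
gripper_width: 0.0394
gripper_force: 0.0
```

Call:
send_rows --steps '[{"dp": [0,0,-40],"roll": 0,"jaw": 45},{"dp": [0,0,-90],"roll": 0,"jaw": 45},{"dp": [-40,0,-140],"roll": 0,"jaw": 45},{"dp": [-90,0,-160],"roll": 0,"jaw": 45},{"dp": [-120,0,-160],"roll": 0,"jaw": 45}]'

```text
time_s: 58.88
tcp_pos: [0.4065, -0.0303, 0.2244]
eef_rot: [-179.8, -0.1, -48.0]
contact_force: [-0.0, 1.1, -1.5]
gripper_width: 0.0395
gripper_force: 0.0
```

Run:
```python
from h import *
s=r.get_state();print(s['tcp_pos'],s['eef_rot'])
c=cap('wrist','w14');cap('scene','s40');cap('side','s41')
u,v=proj(c,[(.486,-.122,.052)])[0];print(u,v)
V=cv2.cvtColor(c['image'],cv2.COLOR_BGR2HSV)[...,2];u0,v0=int(u),int(v)
for i in range(max(0,v0-35),min(240,v0+40),2): print(i,''.join('#' if x<32 else ('+' if x<70 else ('W' if x>175 else '.')) for x in V[i,u0-50:u0+50]))
m=np.zeros_like(V);m[v0-30:v0+35,u0-30:u0+30]=1
b=((V>165)&(m>0)).astype(np.uint8);n,l,st,ce=cv2.connectedComponentsWithStats(b)
for i in range(1,n):
    if st[i,4]>20:
        ys,xs=np.nonzero(l==i);W=np.array([onz(c,(a,bb),.052)[:2] for a,bb in zip(xs,ys)]);q=np.linalg.svd(W-W.mean(0))[2][0];print(st[i],W.mean(0),np.degrees(np.arctan2(q[1],q[0]))%180)
```

```text
[ 0.40646254 -0.03034342  0.22437507] [-1.79755409e+02 -8.58950505e-02 -4.79898961e+01]
323.4927832816846 72.63088304463804
37 .......................................................................................+#######.WWWW
39 .........................................................................................+######+WWW
41 ...........................................................................................+######.W
43 .............................................................................................+######
45 ..............................................................................................+#####
47 ................................................................................................+###
49 ..............................................########+...........................................##
51 ...........................................+#############..........................................+
53 .......................................++.+###+###++#####+..........................................
55 ............................++.......
[... 2348 characters left out ...]
...
101 .....................+#+++..++..................+......++....+......................................
103 ...................+##++###+....++........++.........+..+...........................................
105 ..................++###+##+++.......................................................................
107 .................#++++#+####+...........+...........................................................
109 .................###########+...................++++................................................
111 .................##+#####++.........................................................................
[322  76   3  20  50] [ 0.47889146 -0.11311608] 130.23845381005222
```

Run:
```python
from h import *
c=cap('scene');a=cv2.imread('pics/s34.png').astype(int)
D=np.abs(a-c['image']).sum(2)
for n,P,w in [('cup',(.455,.37,.04),22),('driver',(.654,.282,.12),25),('support',(.559,.0346,.054),30)]:
    u,v=proj(c,[P])[0].astype(int);q=D[v-w:v+w,u-w:u+w];print(n,q.mean().round(1),(q>90).mean().round(3))
from h import r
s=cap('side');b=cv2.imread('pics/s35.png').astype(int);D=np.abs(b-s['image']).sum(2)
for n,P,w in [('cup',(.455,.37,.04),22),('driver',(.654,.282,.12),25),('support',(.559,.0346,.054),35)]:
    u,v=proj(s,[P])[0].astype(int);q=D[v-w:v+w,u-w:u+w];print(n,q.mean().round(1),(q>90).mean().round(3))
```

```text
cup 9.7 0.0
driver 11.0 0.0
support 17.4 0.029
cup 5.6 0.0
driver 142.3 0.532
support 8.3 0.014
```

```bash
python3 -c "
from plant import r
print(r.close_job())"
```

```text
the job is handed in; nothing more can be done
None
```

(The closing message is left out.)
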